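Fetch the core slice from behind the jars and weigh it

TASK

The round concrete core slice in the back row of the rack has to be weighed. Move the two jars that stand in front of it, out of the three in the front row, onto the grey mat, then lift the slice out and set it flat in the centre of the round scale pan. Leave it there and put both jars back upright in the places where each of them stood, so that all three jars and the tin finally stand just where they were.

Things in the scene. Friction and masses are not known exactly. Their poses are not given: they have to be found in the camera images.
- rack: fixed plywood rack, 226 mm in y, 166 in x; origin under it, x to its back (away from the robot +-12 deg). Floor 6 mm high, rim 14 mm (back rim's inner face x +66). Front row: 3 jar places on black pads, x -55, y -68, 0, 68 mm. Back row: 2 bays at x +10, y -34 and 34, each behind the middle jar and an outer jar, between 3 fins (y -68, 0, 68; x -19 to 41; tops at 34 mm) with no finger room at the sides
- slice: the core slice to weigh: round speckled grey-brown concrete disc lying flat in one of the two back bays, 47 mm diameter, 24 mm thick, about 100 g; to be taken with one finger in front (where the jars stood) and one behind. Origin: centre of its underside, z up
- tin: lidded round aluminium tin in the other back bay, 60 mm diameter, 39 mm high; stays where it is. Origin: centre of its underside, z up
- jar_short: white screw-cap jar, the shortest of the three, upright in one of the three front places of the rack (varies): body 44 mm diameter up to 48 mm, blue cap 39 mm diameter from there to the top at 60 mm, about 150 g. Origin: centre of its underside, z up. In the rack take it by the cap, fingers in front and behind: its neighbours stand close at its sides
- jar_mid: white screw-cap jar, the middle one in height, upright in one of the three front places of the rack (varies): body 52 mm diameter up to 60 mm, blue cap 47 mm diameter from there to the top at 75 mm, about 90 g. Origin: centre of its underside, z up. In the rack take it by the cap, fingers in front and behind: its neighbours stand close at its sides
- jar_tall: white screw-cap jar, the tallest of the three, upright in one of the three front places of the rack (varies): body 60 mm diameter up to 76 mm, red cap 55 mm diameter from there to the top at 95 mm, about 120 g. Origin: centre of its underside, z up. In the rack take it by the cap, fingers in front and behind: its neighbours stand close at its sides
- mat: fixed flat grey rubber mat with a thin black border line, 120 mm along its x, 160 mm along its y, top 4 mm above the bench; the side area for the jars, wide enough for two side by side along its y. To the left or to the right of the rack (the scale is on the other side). Origin: centre of its underside, x away from the robot within about 15 degrees
- scale: fixed low bench scale, grey housing 130 mm (x) by 140 mm (y), with a round steel pan of 116 mm diameter whose top is 40 mm above the bench. Origin: centre of its underside
- pan (a point): centre of the top of the scale's pan; a ring of 60 mm diameter is marked round it
Mind the look-alikes: they are no part of the job. What is shaped like the slice but turquoise is not meant.

How it is judged:
On the way, in this order (a step that is already met when the one before it is completed fails the run):
1. the two jars in front of the slice stand released and upright on the mat, the slice is still in its bay (distance of slice from where it was at the start of the episode below 0.02 m and ((y of slice in the frame of rack above 0.01 m and ((x of jar_mid in the frame of mat between -0.06 and 0.06 m and y of jar_mid in the frame of mat between -0.08 and 0.08 m and z of jar_mid in the frame of mat between -0.002 and 0.01 m and angle between jar_mid's own z axis and vertical below 0.1 rad and linear speed of jar_mid below 0.02 m/s and contact force between jar_mid and the fingers below 0.3 N) or (distance of jar_mid from where it was at the start of the episode below 0.02 m and y of jar_mid in the frame of rack below -0.05 m)) and ((x of jar_tall in the frame of mat between -0.06 and 0.06 m and y of jar_tall in the frame of mat between -0.08 and 0.08 m and z of jar_tall in the frame of mat between -0.002 and 0.01 m and angle between jar_tall's own z axis and vertical below 0.1 rad and linear speed of jar_tall below 0.02 m/s and contact force between jar_tall and the fingers below 0.3 N) or (distance of jar_tall from where it was at the start of the episode below 0.02 m and y of jar_tall in the frame of rack below -0.05 m)) and ((x of jar_short in the frame of mat between -0.06 and 0.06 m and y of jar_short in the frame of mat between -0.08 and 0.08 m and z of jar_short in the frame of mat between -0.002 and 0.01 m and angle between jar_short's own z axis and vertical below 0.1 rad and linear speed of jar_short below 0.02 m/s and contact force between jar_short and the fingers below 0.3 N) or (distance of jar_short from where it was at the start of the episode below 0.02 m and y of jar_short in the frame of rack below -0.05 m))) or (y of slice in the frame of rack below -0.01 m and ((x of jar_mid in the frame of mat between -0.06 and 0.06 m and y of jar_mid in the frame of mat between -0.08 and 0.08 m and z of jar_mid in the frame of mat between -0.002 and 0.01 m and angle between jar_mid's own z axis and vertical below 0.1 rad and linear speed of jar_mid below 0.02 m/s and contact force between jar_mid and the fingers below 0.3 N) or (distance of jar_mid from where it was at the start of the episode below 0.02 m and y of jar_mid in the frame of rack above 0.05 m)) and ((x of jar_tall in the frame of mat between -0.06 and 0.06 m and y of jar_tall in the frame of mat between -0.08 and 0.08 m and z of jar_tall in the frame of mat between -0.002 and 0.01 m and angle between jar_tall's own z axis and vertical below 0.1 rad and linear speed of jar_tall below 0.02 m/s and contact force between jar_tall and the fingers below 0.3 N) or (distance of jar_tall from where it was at the start of the episode below 0.02 m and y of jar_tall in the frame of rack above 0.05 m)) and ((x of jar_short in the frame of mat between -0.06 and 0.06 m and y of jar_short in the frame of mat between -0.08 and 0.08 m and z of jar_short in the frame of mat between -0.002 and 0.01 m and angle between jar_short's own z axis and vertical below 0.1 rad and linear speed of jar_short below 0.02 m/s and contact force between jar_short and the fingers below 0.3 N) or (distance of jar_short from where it was at the start of the episode below 0.02 m and y of jar_short in the frame of rack above 0.05 m))))), for 0.2 s.
2. the slice lies flat and released in the centre of the pan (horizontal distance between slice and pan below 0.015 m and z of slice in the frame of pan between -0.003 and 0.006 m and angle between slice's own z axis and vertical below 0.1 rad and linear speed of slice below 0.02 m/s and contact force between slice and the fingers below 0.3 N), for 0.2 s.
At the end, for the whole second after the job is handed in: The slice lies flat on the pan, its centre within 15 mm of the pan's centre; the three jars and the tin stand upright, each within 12 mm of where it stood at the start; everything is released and at rest (all of step 2 and distance of each of jar_mid, jar_tall, jar_short, tin from where it was at the start of the episode below 0.012 m and angle between each of jar_mid, jar_tall, jar_short, tin's own z axis and vertical below 0.1 rad and linear speed of each of jar_mid, jar_tall, jar_short, tin below 0.02 m/s); the robot touches nothing.
It fails at once if a jar, the tin or the slice is tipped over (angle between any of jar_mid, jar_tall, jar_short, tin, slice's own z axis and vertical above 0.7 rad).
It also fails if it takes over 115 s, if anything falls off the work surface, if the arm or the gripper's body presses on something with over 40 N, if the wrist force passes 120 N, or if a joint passes its speed limit or range.

ROBOT

A 7-joint arm with a two-finger parallel gripper is mounted at the origin on a cart in front of the work surface, level with it; the furniture and walls round the work are solid. World frame = base frame: x ahead of the robot, y to its left, z up, the work surface at z = 0. Lengths are in m, angles in rad, forces in N, time in s.
With the tool pointing down it reaches from about 0.425 to 0.975 m from the base axis. Payload 16.7 kg.
Tool frame: the origin (TCP) lies on the front face of the gripper's body, between the roots of the fingers; the fingertips stand 73 mm ahead of it and the grasp point (between the pads) lies 54 mm ahead of it (bot.tcp_to_grasp is the distance from the TCP to the grasp point, in m); z points along the fingers, y is the direction in which the jaws open and shut (so a half turn about z gives the same grasp; the last joint's range is limited). The gripper opens to 85 mm and grips with 20 to 120 N. Pads are 22 mm wide; open, the fingers measure 114 mm over their backs; the gripper's body (76 mm by 85 mm) begins 54 mm behind the grasp point. The pads swing forward as they close: fully open they stand 13 mm farther back than shut.
Start: joints at [0.979, 0.426, 0.074, 1.606, -0.034, 1.111, -0.067], TCP at [0.289, -0.61, 0.304] pointing down, gripper open.
Joint ranges: [-2.85, 2.85], [-0.5, 2.14], [-1.23, 1.37], [0.21, 2.46], [-1.02, 4.16], [0.16, 2.05], [-2.73, 2.73]. Speed limits (rad/s): [1.89, 1.89, 2.39, 2.39, 3.01, 3.01, 3.01].

INTERFACE

Orientations are given as a rotation vector (axis times angle).
In Python, from cell import readout, eyes, job, bot gives the robot as it stands.
- The arm moves only by the tool jog_arm, never from a script. Its argument "plan" is a list of rows, each a list of 5 numbers: the shift along the tool's x, y, z in cm, then the turn about the tool's z in degrees, then the opening, from 0 (shut) to 1 (fully open). A call has 1 to 10 rows; each row is the pose to reach, as a shift and turn from the pose commanded when the call began, along the tool's axes at that moment; what a row does not reach only later rows make up. A row lasts 1/12 s, in which the tool goes at most 41.7 mm and 7.16 degrees, less where a joint would pass 70% of its speed; a pose out of reach is approached as far as the arm can. A call with a gripper value outside its range is refused whole. The fingers move at their own pace and stop on an object; "force" is the grip in N (left out, the last holds). Time passes only in rows, so rows that repeat a pose let the fingers close. It gives the time, the measured TCP pose, the force and the opening at its end, in the units of the state.
- readout.sense(): the state, without advancing time (a new reading comes with each control period).
- eyes.camera(name): name is "side" or "top" or "wrist"; returns a dict with "color" (480x640x3 uint8, red, green, blue), "fov_y" (degrees; the focal length in pixels is half the picture's height over the tangent of half this angle, whatever the lens; pixels are square), "cx", "cy" (the principal point, pixels), "k1" (the pictures are not rectified: a ray, as slopes to the right and down, at radius r is drawn at 1 + k1 r^2 times it, then the intrinsics apply), "position" and "attitude" of the camera in the world. Camera axes: x right, y down, z forward; pixel columns grow to the right and rows downward; lengths in m; the calibration is good to about 2 mm. A picture is of the moment at which its call begins. There is no depth.
- job.finish_job(): hands the job in, once; it reports no verdict.
The state is a dict: "time": time; "qpos": joint angles; "joint_vel": joint speeds; "joint_efforts": joint torques, N m; "ee_pos": TCP position; "tool_rot": TCP orientation; "contact_force": force on the tool from outside, world axes, zero at the start; "wrist_torque": the same for the moment, N m; "finger_gap": finger opening in m.
Only numpy, scipy, OpenCV 4.12 (cv2) and the standard library are available. Lean on these libraries where they do the work, as an engineer would, in place of code of your own. Each camera call takes 0.05 s, during which the arm holds its last target.

## Working session

There is one attempt and no reset: what is moved stays moved. The work goes in short steps, Python scripts to look and compute and a tool call to move; the robot and the scene stay as the last step left them, time stands still between calls to the robot, and variables do not carry over. Pictures are saved under pics/ and viewed, and the job is handed in when it is done.

Besides the shell and the picture viewer there is one more tool, called after "Call:" by a JSON object that holds its "name" and its "arguments", one argument or row to a line. jog_arm: Moves the arm, as the interface text tells. Its arguments: {"type":"object","properties":{"plan":{"type":"array","items":{"type":"array","items":{"type":"number"}}},"force":{"type":"number"}},"required":["plan"]}

```bash
ls; mkdir -p pics
cat > h.py <<'E'
import numpy as np, cv2
from scipy.spatial.transform import Rotation as R
from cell import readout, eyes, job, bot
def att(a):
    a=np.array(a,float)
    return a if a.shape==(3,3) else R.from_rotvec(a).as_matrix()
def K(c):
    f=240/np.tan(np.radians(c['fov_y'])/2); return f
def ray(c,u,v):
    f=K(c); x=(u-c['cx'])/f; y=(v-c['cy'])/f
    rd=np.hypot(x,y); r=rd
    for _ in range(30): r=rd/(1+c['k1']*r*r)
    s=r/rd if rd>0 else 1
    d=att(c['attitude'])@np.array([x*s,y*s,1]); return np.array(c['position']),d
def onz(c,u,v,z):
    p,d=ray(c,u,v); return p+d*(z-p[2])/d[2]
def proj(c,P):
    q=att(c['attitude']).T@(np.array(P)-np.array(c['position'])); x,y=q[0]/q[2],q[1]/q[2]
    s=1+c['k1']*(x*x+y*y); f=K(c); return np.array([c['cx']+f*x*s,c['cy']+f*y*s])
def snap(n,fn):
    c=eyes.camera(n); cv2.imwrite('pics/'+fn+'.png',c['color'][:,:,::-1]); np.save('pics/'+fn+'.npy',c,allow_pickle=True); return c
def load(fn): return np.load('pics/'+fn+'.npy',allow_pickle=True).item()
E
python3 - <<'E'
from h import *
for n in ['side','top','wrist']:
    c=snap(n,n+'0'); print(n,{k:v for k,v in c.items() if k!='color'})
s=readout.sense();print(s)
E
```

```text
pics
side {'fov_y': 55.432838078304506, 'cx': 319.21987393553474, 'cy': 231.21684894761773, 'k1': -0.03518082950639791, 'position': array([-0.04087544,  0.79749322,  0.46622531]), 'attitude': array([-0.70513935,  2.2575487 , -1.5215968 ])}
top {'fov_y': 48.86557818323885, 'cx': 315.40825047023435, 'cy': 233.91541848952488, 'k1': -0.0006437665117006648, 'position': array([ 0.44083594, -0.00878357,  1.08530494]), 'attitude': array([-2.185979  ,  2.17498301, -0.03102781])}
wrist {'fov_y': 69.53999160422867, 'cx': 322.50714196712755, 'cy': 241.35204805780558, 'k1': -0.009101780653963904, 'position': array([ 0.34997351, -0.58062205,  0.37359619]), 'attitude': array([ 2.45234208, -1.54899225, -0.21441859])}
{'time': 0.15, 'qpos': array([ 0.97850512,  0.42659166,  0.07383978,  1.60642047, -0.03408792,
        1.11078664, -0.06709606]), 'joint_vel': array([ 0.00016226, -0.00218127,  0.00189376, -0.00352401, -0.0020426 ,
        0.00069025, -0.00056918]), 'joint_efforts': array([ 3.17069607e-03, -9.50308514e+01,  3.76373470e+00, -4.63763559e+01,
        1.95300684e-02,  7.83722004e-03, -4.29298120e-05]), 'ee_pos': array([ 0.28910902, -0.609704  ,  0.30338617]), 'tool_rot': array([-3.06402861e+00, -6.89657205e-01,  4.24582292e-04]), 'contact_force': array([-0.58363872,  0.18335682,  0.0601155 ]), 'wrist_torque': array([-0.03628074, -0.00669361, -0.00729326]), 'finger_gap': 0.08538180314708513}
```

View pics/top0.png

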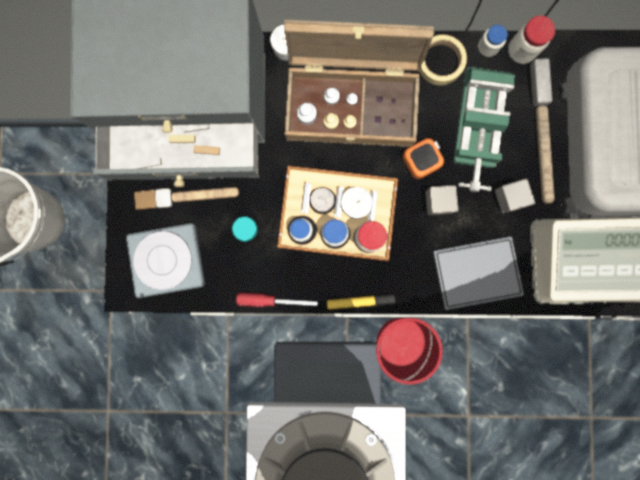

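View pics/side0.png

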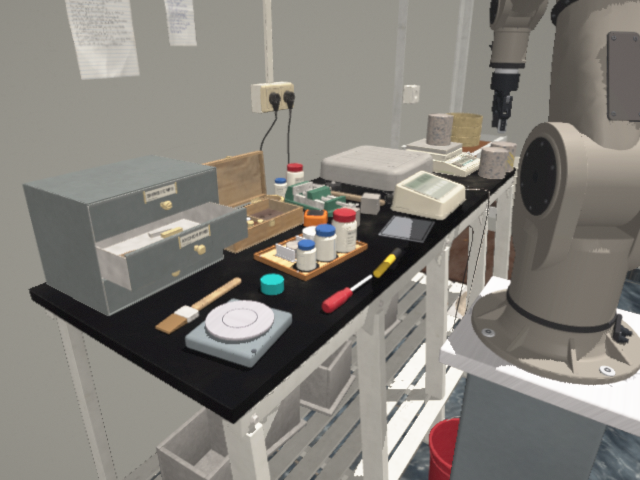

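View pics/wrist0.png

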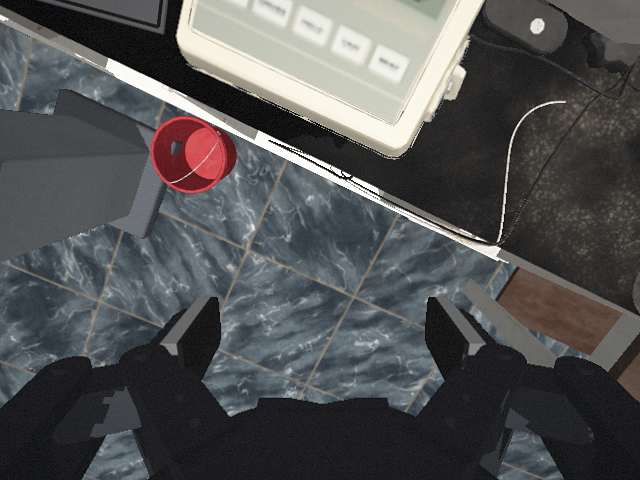

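Run:
```python
from h import *
c=load('top0')
print(c['color'].shape)
im=c['color'][150:275,265:405,::-1]
cv2.imwrite('pics/crop_rack.png',cv2.resize(im,None,fx=4.5,fy=4.5,interpolation=cv2.INTER_CUBIC))
for n,u,v,z in [('scale',163,261,.04),('slice',322,200,.03),('tin',357,202,.045),('short',301,230,.066),('mid',336,233,.081),('tall',371,236,.101),('mat',478,272,.004),('orange',424,158,0.02)]:
    print(n,onz(c,u,v,z).round(3))
```

```text
(480, 640, 3)
scale [0.443 0.323 0.04 ]
slice [0.567 0.007 0.03 ]
tin [ 0.562 -0.063  0.045]
short [0.504 0.046 0.066]
mid [ 0.498 -0.021  0.081]
tall [ 0.492 -0.086  0.101]
mat [ 0.425 -0.31   0.004]
orange [ 0.654 -0.199  0.02 ]
```

View pics/crop_rack.png

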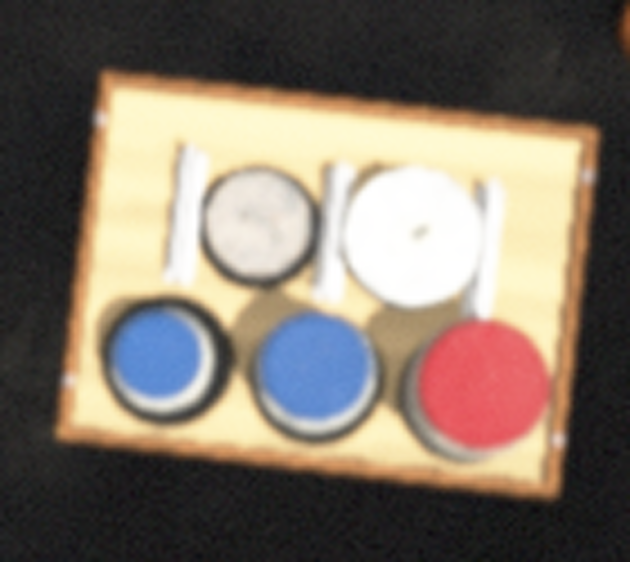

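```bash
cat >> h.py <<'E'
def blobs(mask,amin=80):
    n,l,s,ce=cv2.connectedComponentsWithStats(mask.astype(np.uint8))
    return [(tuple(ce[i].round(1)),int(s[i,4]),s[i,:4].tolist()) for i in range(1,n) if s[i,4]>=amin]
E
python3 - <<'E'
from h import *
c=load('top0'); im=c['color']; hsv=cv2.cvtColor(im,cv2.COLOR_RGB2HSV); H,S,V=[hsv[:,:,i].astype(int) for i in range(3)]
roi=np.zeros(H.shape,bool); roi[215:260,280:392]=1
P={}
for nm,m,zs in [('blue',(H>100)&(H<130)&(S>110)&roi,(.066,.081)),('red',((H<8)|(H>170))&(S>110)&(V>120)&roi,(.101,))]:
    for b in blobs(m): print(nm,b,[onz(c,*b[0],z).round(4) for z in zs])
# rack: not black region
m=(V>90); m2=cv2.morphologyEx(m.astype(np.uint8),cv2.MORPH_CLOSE,np.ones((3,3)))
for b in blobs(m2,1000): print(b)
n,l,s,ce=cv2.connectedComponentsWithStats(m2)
for nm,pt,z in [('rack',(338,245),.014),('mat',(478,290),.004),('scale',(140,285),.03),('pan',(163,261),.03)]:
    i=l[pt[1],pt[0]]
    cs,_=cv2.findContours((l==i).astype(np.uint8),cv2.RETR_EXTERNAL,cv2.CHAIN_APPROX_NONE)
    r=cv2.minAreaRect(max(cs,key=cv2.contourArea)); bx=cv2.boxPoints(r); W=np.array([onz(c,*p,z)[:2] for p in bx])
    print(nm,i,r,W.round(4).tolist(),W.mean(0).round(4),'sides',np.linalg.norm(np.diff(W,axis=0),axis=1).round(3))
cv2.imwrite('pics/crop2.png',cv2.resize(np.hstack([im[215:305,115:215],im[225:315,425:535]])[:,:,::-1],None,fx=3.6,fy=3.6,interpolation=cv2.INTER_CUBIC))
E
```

```text
blue ((np.float64(299.4), np.float64(228.2)), 253, [291, 219, 18, 19]) [array([0.5079, 0.0496, 0.066 ]), array([0.5069, 0.0487, 0.081 ])]
blue ((np.float64(334.4), np.float64(231.0)), 375, [324, 221, 22, 21]) [array([ 0.5028, -0.0181,  0.066 ]), array([ 0.5019, -0.018 ,  0.081 ])]
red ((np.float64(372.1), np.float64(234.9)), 642, [358, 221, 30, 29]) [array([ 0.4937, -0.088 ,  0.101 ])]
((np.float64(230.0), np.float64(268.2)), 118322, [0, 0, 640, 480])
((np.float64(361.9), np.float64(66.9)), 24002, [253, 0, 226, 179])
((np.float64(545.7), np.float64(45.5)), 8362, [469, 0, 171, 203])
((np.float64(598.9), np.float64(193.0)), 18875, [531, 47, 109, 258])
((np.float64(477.0), np.float64(133.2)), 5365, [429, 68, 86, 146])
((np.float64(337.7), np.float64(212.7)), 9430, [277, 165, 122, 96])
((np.float64(179.0), np.float64(196.2)), 1396, [134, 187, 105, 23])
((np.float64(164.5), np.float64(260.3)), 4491, [126, 223, 78, 75])
((np.float64(476.9), np.float64(270.1)), 4316, [434, 237, 85, 68])
((np.float64(33.1), np.float64(456.7)), 1847, [0, 420, 70, 60])
rack 6 ((337.4538879394531, 212.641632080
[... 161 characters left out ...]
sides [0.172 0.231 0.171]
mat 14 ((477.4317321777344, 270.7245788574219), (56.301029205322266, 80.36101531982422), 79.4389877319336) [[0.4678, -0.219], [0.4985, -0.3787], [0.3867, -0.3977], [0.356, -0.239]] [ 0.4272 -0.3086] sides [0.163 0.113 0.162]
scale 13 ((164.27615356445312, 260.21282958984375), (64.59562683105469, 70.54972839355469), 80.13418579101562) [[0.4962, 0.4064], [0.5212, 0.2655], [0.3936, 0.2408], [0.3685, 0.3807]] [0.4449 0.3234] sides [0.143 0.13  0.142]
pan 13 ((164.27615356445312, 260.21282958984375), (64.59562683105469, 70.54972839355469), 80.13418579101562) [[0.4962, 0.4064], [0.5212, 0.2655], [0.3936, 0.2408], [0.3685, 0.3807]] [0.4449 0.3234] sides [0.143 0.13  0.142]
```

View pics/crop2.png

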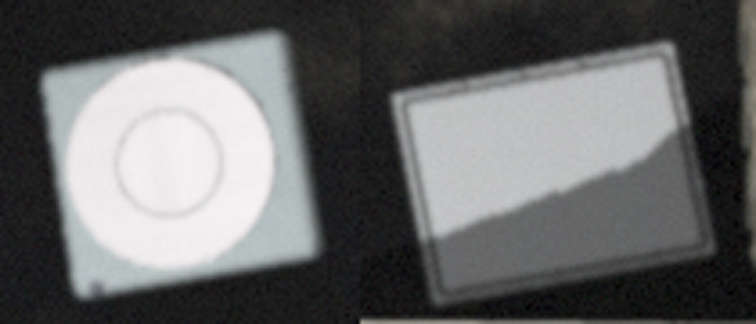

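Call:
{"name": "jog_arm", "arguments": {
  "plan": [
    [22.2, -22.2, 0, -29, 1],
    [22.2, -22.2, 0, -29, 1],
    [22.2, -22.2, 0, -29, 1],
    [22.2, -22.2, 0, -29, 1],
    [22.2, -22.2, 0, -29, 1],
    [22.2, -22.2, 0, -29, 1],
    [22.2, -22.2, 0, -29, 1],
    [22.2, -22.2, 0, -29, 1],
    [22.2, -22.2, 0, -29, 1],
    [22.2, -22.2, 0, -29, 1]
  ]
}}

```text
time: 0.98
ee_pos: [0.3951, -0.3131, 0.3041]
tool_rot: [2.793, 1.439, 0.0]
contact_force: [0.0, -1.2, -0.3]
finger_gap: 0.0851
```

```bash
cat >> h.py <<'E'
def todo(xy,z,yaw):
    """TCP target; yaw = world angle of tool y"""
    s=readout.sense(); M=R.from_rotvec(s['tool_rot']).as_matrix(); p=s['ee_pos']
    d=np.array([xy[0],xy[1],z])-p; l=M.T@d*100
    a=np.degrees(np.arctan2(M[1,1],M[0,1])); t=-((np.degrees(yaw)-a+180)%360-180)
    print('t',round(s['time'],2),'ee',p.round(4),'toolz',M[:,2].round(3),'yaw',a.round(1),'-> cm',l.round(2),'turn',t.round(1),'gap',round(s['finger_gap'],4),'F',s['contact_force'].round(1))
E
python3 - <<'E'
from h import *
todo((.501,-.019),.304,np.radians(-6.4))
c=load('top0'); print(onz(c,161.9,260,.04))
E
```

```text
t 0.98 ee [ 0.3951 -0.3131  0.3041] toolz [ 0. -0. -1.] yaw -35.5 -> cm [ 3.009e+01 -8.450e+00  1.000e-02] turn -29.1 gap 0.0851 F [ 0.  -1.2 -0.3]
[0.44503145 0.32488376 0.04      ]
```

Call:
{"name": "jog_arm", "arguments": {
  "plan": [
    [30.1, -8.4, 0, -29, 1],
    [30.1, -8.4, 0, -29, 1],
    [30.1, -8.4, 0, -29, 1],
    [30.1, -8.4, 0, -29, 1],
    [30.1, -8.4, 0, -29, 1],
    [30.1, -8.4, 0, -29, 1],
    [30.1, -8.4, 0, -29, 1],
    [30.1, -8.4, 0, -29, 1],
    [30.1, -8.4, 0, -29, 1]
  ]
}}

```text
time: 1.73
ee_pos: [0.5032, -0.0168, 0.3039]
tool_rot: [-2.341, -2.094, -0.003]
contact_force: [-0.9, -0.8, 0.7]
finger_gap: 0.0851
```

Run:
```python
from h import *
c=snap('wrist','w1'); todo((.5077,.0482),.2,np.radians(-6.4))
for P in [(.5077,.0482,.066),(.5002,-.0194,.081),(.4927,-.087,.101),(.5686,.0072,.03)]: print(proj(c,P).round(1))
```

```text
t 1.78 ee [ 0.5025 -0.0194  0.3037] toolz [-0.     0.001 -1.   ] yaw -6.5 -> cm [ 6.77 -0.24 10.38] turn -0.1 gap 0.0854 F [-0.9 -1.  -0.8]
[320.6 147.6]
[320.6 228.5]
[320.6 309.9]
[386.6 182.9]
```

View pics/w1.png

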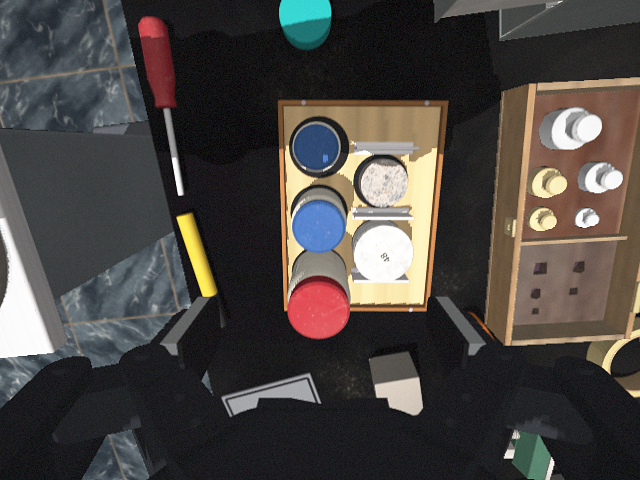

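Run:
```python
from h import *
c=load('w1'); im=c['color']; hsv=cv2.cvtColor(im,cv2.COLOR_RGB2HSV); H,S,V=[hsv[:,:,i].astype(int) for i in range(3)]
roi=np.zeros(H.shape,bool); roi[110:345,280:420]=1
for nm,m,z in [('blue',(H>95)&(H<130)&(S>110)&(V>50)&roi,(.066,.081)),('red',((H<8)|(H>170))&(S>130)&(V>90)&roi,(.101,))]:
    for b in blobs(m,300):
        mm=np.zeros(H.shape,np.uint8); x,y,w,h=b[2]; mm[y:y+h,x:x+w]=m[y:y+h,x:x+w]
        cs,_=cv2.findContours(mm,cv2.RETR_EXTERNAL,cv2.CHAIN_APPROX_NONE); k=max(cs,key=cv2.contourArea); hu=cv2.minEnclosingCircle(k)
        print(nm,b,hu,[onz(c,*hu[0],zz).round(4) for zz in z])
print('slice',onz(c,381,181,.03),'tin',onz(c,383,250,.045))
print('rack corners',[onz(c,*p,.014).round(4)[:2].tolist() for p in [(279,101),(446,101),(428,311),(286,311)]])
cv2.imwrite('pics/crop3.png',cv2.resize(im[90:345,270:460,::-1],None,fx=2.3,fy=2.3,interpolation=cv2.INTER_CUBIC))
```

```text
blue ((np.float64(315.7), np.float64(146.5)), 1537, [294, 125, 44, 44]) ((315.8328552246094, 146.53271484375), 22.335678100585938) [array([0.5037, 0.0495, 0.066 ]), array([0.504 , 0.0496, 0.081 ])]
blue ((np.float64(318.4), np.float64(226.1)), 2153, [292, 200, 53, 53]) ((317.9272766113281, 226.51690673828125), 26.806264877319336) [array([ 0.4975, -0.0209,  0.066 ]), array([ 0.4981, -0.0174,  0.081 ])]
red ((np.float64(318.1), np.float64(308.2)), 3011, [287, 276, 63, 63]) ((318.16204833984375, 307.58892822265625), 31.991050720214844) [array([ 0.4909, -0.0846,  0.101 ])]
slice [0.56324403 0.00965923 0.03      ] tin [ 0.55849885 -0.0568569   0.045     ]
rack corners [[0.4721, 0.0957], [0.6338, 0.078], [0.6101, -0.1461], [0.4478, -0.128]]
```

View pics/crop3.png

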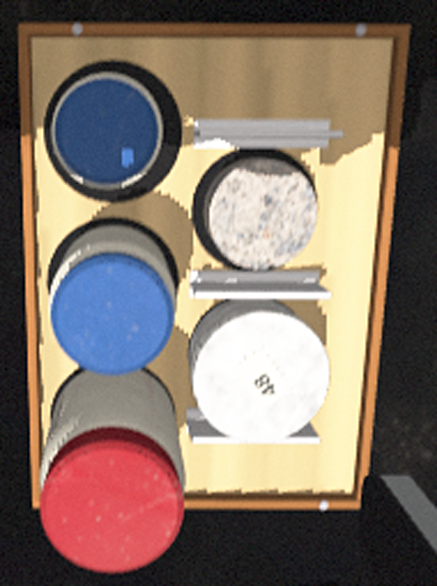

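Call:
{"name": "jog_arm", "arguments": {
  "plan": [
    [6.9, -0.4, 3, 0, 1],
    [6.9, -0.4, 6, 0, 1],
    [6.9, -0.4, 10, 0, 1],
    [6.9, -0.4, 12, 0, 1],
    [6.9, -0.4, 12, 0, 1],
    [6.9, -0.4, 12, 0, 1]
  ]
}}

```text
time: 2.28
ee_pos: [0.5054, 0.0469, 0.1833]
tool_rot: [-2.347, -2.086, 0.004]
contact_force: [0.7, -0.4, 0.9]
finger_gap: 0.0855
```

Run:
```python
from h import *
c=snap('wrist','w2'); todo((.5058,.0495),.113,np.radians(-6.4))
s=snap('side','s2'); cv2.imwrite('pics/s2c.png',cv2.resize(s['color'][180:320,220:420,::-1],None,fx=3.5,fy=3.5))
```

```text
t 2.33 ee [0.5063 0.0471 0.1848] toolz [-0. -0. -1.] yaw -6.7 -> cm [ 0.23 -0.08  7.18] turn -0.3 gap 0.085 F [ 0.3 -0.1  0.5]
```

View pics/w2.png

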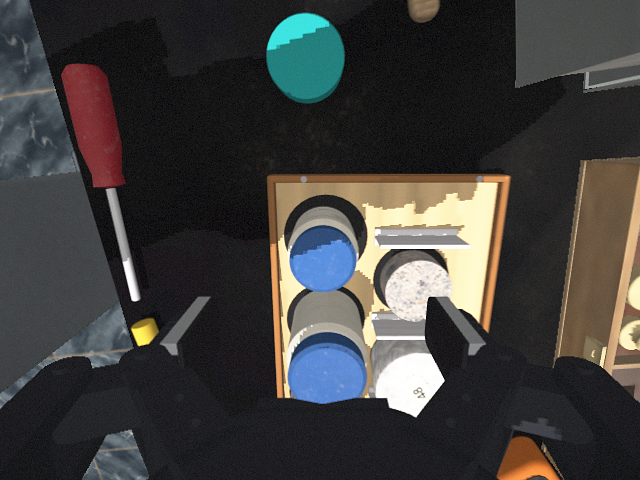

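View pics/s2c.png

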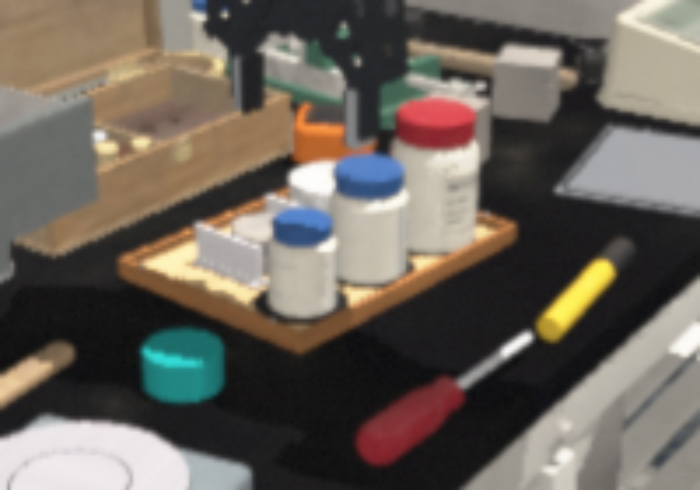

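Run:
```python
from h import *
c=load('w2')
print(onz(c,323.5,258.5,.066),onz(c,326.5,371,.081),onz(c,418,287,.03))
```

```text
[0.50503148 0.05170139 0.066     ] [ 0.49940435 -0.01207131  0.081     ] [0.56684451 0.01108897 0.03      ]
```

Call:
{"name": "jog_arm", "arguments": {
  "plan": [
    [0.3, -0.1, 2, 0, 1],
    [0.3, -0.1, 4, 0, 1],
    [0.3, -0.1, 6, 0, 1],
    [0.3, -0.1, 7.1, 0, 1],
    [0.3, -0.1, 7.1, 0, 1],
    [0.3, -0.1, 7.1, 0, 1]
  ]
}}

```text
time: 2.88
ee_pos: [0.5057, 0.0512, 0.1141]
tool_rot: [2.346, 2.088, 0.001]
contact_force: [0.6, 0.4, 0.4]
finger_gap: 0.0851
```

Run:
```python
from h import *
c=snap('wrist','w3'); todo((.5055,.050),.113,np.radians(-6.4))
s=snap('side','s3'); cv2.imwrite('pics/s3c.png',np.hstack([cv2.resize(s['color'][180:320,230:400,::-1],(400,330)),cv2.resize(c['color'][:,:,::-1],(400,330))]))
```

```text
t 2.93 ee [0.5059 0.0514 0.1144] toolz [ 0.002  0.    -1.   ] yaw -6.7 -> cm [-0.14 -0.03  0.14] turn -0.3 gap 0.0851 F [ 0.4  1.  -0.3]
```

View pics/s3c.png

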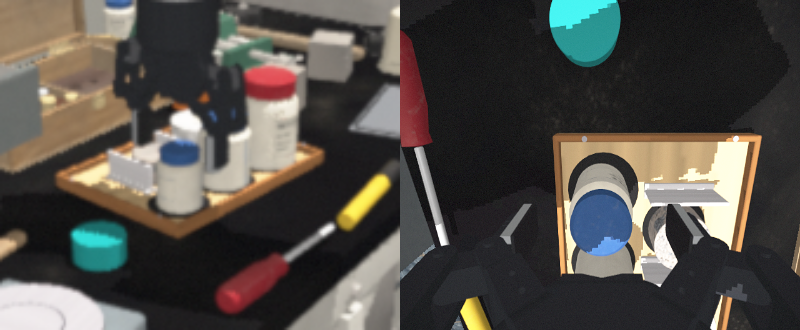

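Run:
```python
from h import *
c=load('w3'); print(proj(c,(.5059,.0514,.066)))
im=c['color']; hsv=cv2.cvtColor(im,cv2.COLOR_RGB2HSV); H,S,V=[hsv[:,:,i].astype(int) for i in range(3)]
for b in blobs((H>95)&(H<130)&(S>110)&(V>50),800): print(b,onz(c,*b[0],.066))
s=load('s3'); print(proj(s,(.5059,.0514,.066)), proj(s,(.4634,.05,.05)))
```

```text
[325.83523417 327.9166685 ]
((np.float64(321.3), np.float64(324.0)), 7554, [272, 275, 99, 97]) [0.50436679 0.05326663 0.066     ]
[305.85805547 241.43109288] [322.11011853 252.45537778]
```

Call:
{"name": "jog_arm", "arguments": {
  "plan": [
    [0, 0, 0.1, 0, 0.6],
    [0, 0, 0.1, 0, 0.5],
    [0, 0, 0.1, 0, 0.4],
    [0, 0, 0.1, 0, 0.3],
    [0, 0, 0.1, 0, 0.3],
    [0, 0, 0.1, 0, 0.3],
    [0, 0, 0.1, 0, 0.3],
    [0, 0, 0.1, 0, 0.3]
  ],
  "force": 35
}}

```text
time: 3.65
ee_pos: [0.5053, 0.0515, 0.1126]
tool_rot: [2.346, 2.089, 0.0]
contact_force: [-2.7, -0.3, 12.2]
finger_gap: 0.0424
```

Run:
```python
from h import *
c=snap('wrist','w4'); todo((.5055,.050),.113,np.radians(-6.4))
s=snap('side','s4'); cv2.imwrite('pics/s4c.png',np.hstack([cv2.resize(s['color'][180:320,230:400,::-1],(400,330)),cv2.resize(c['color'][:,:,::-1],(400,330))]))
```

```text
t 3.7 ee [0.5053 0.0515 0.1126] toolz [ 0.001 -0.    -1.   ] yaw -6.6 -> cm [-0.15  0.04 -0.04] turn -0.2 gap 0.0428 F [-3.  -1.4 12.2]
```

View pics/s4c.png

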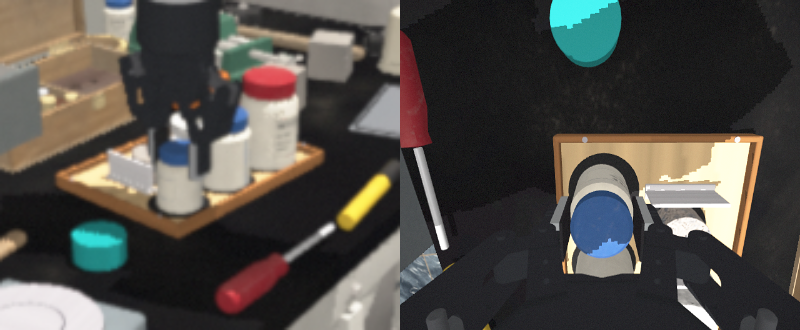

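Call:
{"name": "jog_arm", "arguments": {
  "plan": [
    [0, 0, -0.5, 0, 0.3],
    [0, 0, -1.5, 0, 0.3],
    [0, 0, -3, 0, 0.3],
    [0, 0, -5, 0, 0.3],
    [0, 0, -8, 0, 0.3],
    [0, 0, -11, 0, 0.3],
    [0, 0, -14, 0, 0.3],
    [0, 0, -14, 0, 0.3],
    [0, 0, -14, 0, 0.3]
  ],
  "force": 45
}}

```text
time: 4.5
ee_pos: [0.5056, 0.0516, 0.254]
tool_rot: [2.345, 2.087, 0.004]
contact_force: [-0.3, -0.6, -2.8]
finger_gap: 0.042
```

Run:
```python
from h import *
todo((.434,-.346),.252,np.radians(11))
c=snap('wrist','w5')
s=snap('side','s5'); cv2.imwrite('pics/s5c.png',np.hstack([cv2.resize(s['color'][140:320,200:420,::-1],(400,330)),cv2.resize(c['color'][:,:,::-1],(400,330))]))
```

```text
t 4.5 ee [0.5056 0.0516 0.254 ] toolz [ 0.003 -0.    -1.   ] yaw -6.6 -> cm [-40.32  -2.51   0.17] turn -17.6 gap 0.042 F [-0.3 -0.6 -2.8]
```

View pics/s5c.png

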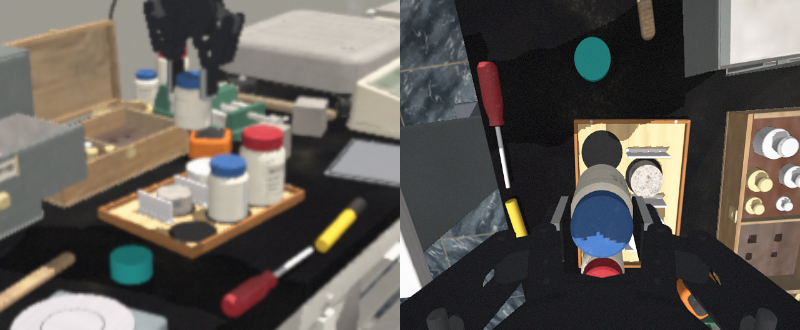

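Call:
{"name": "jog_arm", "arguments": {
  "plan": [
    [-1, 0, 0, 0, 0.3],
    [-3.5, 0, 0, -2, 0.3],
    [-7, -0.5, 0, -4, 0.3],
    [-11, -0.8, 0, -6, 0.3],
    [-15, -1, 0, -8, 0.3],
    [-19, -1.2, 0, -10, 0.3],
    [-23, -1.5, 0, -12, 0.3],
    [-27, -1.8, 0, -14, 0.3],
    [-31, -2, 0, -16, 0.3],
    [-34, -2.2, 0, -17.6, 0.3]
  ]
}}

```text
time: 5.43
ee_pos: [0.4418, -0.2873, 0.2508]
tool_rot: [-1.998, -2.422, 0.001]
contact_force: [-0.0, 0.0, -1.9]
finger_gap: 0.0424
```

Run:
```python
from h import *
todo((.434,-.346),.17,np.radians(11))
```

```text
t 5.43 ee [ 0.4418 -0.2873  0.2508] toolz [-0.002  0.    -1.   ] yaw 10.9 -> cm [-5.62 -1.87  8.08] turn -0.1 gap 0.0424 F [-0.   0.  -1.9]
```

Call:
{"name": "jog_arm", "arguments": {
  "plan": [
    [-2, -0.6, 2, 0, 0.3],
    [-4, -1.3, 4, 0, 0.3],
    [-5.7, -1.9, 6, 0, 0.3],
    [-5.7, -1.9, 8, 0, 0.3],
    [-5.7, -1.9, 10, 0, 0.3],
    [-5.7, -1.9, 10, 0, 0.3],
    [-5.7, -1.9, 10, 0, 0.3]
  ]
}}

```text
time: 6.02
ee_pos: [0.4351, -0.3429, 0.1506]
tool_rot: [-1.996, -2.421, 0.0]
contact_force: [0.2, -0.2, -2.0]
finger_gap: 0.0424
```

Run:
```python
from h import *
todo((.434,-.346),.111,np.radians(11))
c=snap('wrist','w6')
s=snap('top','t6'); cv2.imwrite('pics/s6c.png',np.hstack([cv2.resize(s['color'][200:320,400:545,::-1],(400,330)),cv2.resize(c['color'][:,:,::-1],(400,330))]))
```

```text
t 6.02 ee [ 0.4351 -0.3429  0.1506] toolz [-0.003  0.002 -1.   ] yaw 11.0 -> cm [-0.29 -0.16  3.96] turn -0.0 gap 0.0424 F [ 0.2 -0.2 -2. ]
```

View pics/s6c.png

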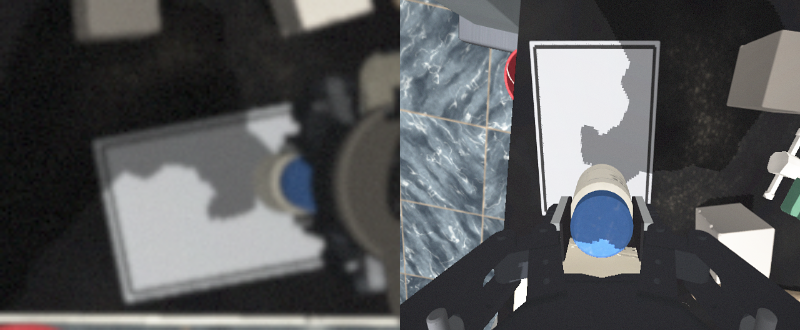

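Call:
{"name": "jog_arm", "arguments": {
  "plan": [
    [-0.2, -0.1, 1.5, 0, 0.3],
    [-0.2, -0.1, 3, 0, 0.3],
    [-0.2, -0.1, 3.6, 0, 0.3],
    [-0.2, -0.1, 3.9, 0, 0.3],
    [-0.2, -0.1, 4, 0, 0.3],
    [-0.2, -0.1, 4, 0, 0.3],
    [-0.2, -0.1, 4, 0, 0.3]
  ]
}}

```text
time: 6.7
ee_pos: [0.436, -0.3456, 0.1127]
tool_rot: [1.998, 2.423, 0.0]
contact_force: [0.7, -0.4, -0.7]
finger_gap: 0.042
```

Run:
```python
from h import *
todo((.434,-.346),.110,np.radians(11))
```

```text
t 6.7 ee [ 0.436  -0.3456  0.1127] toolz [ 0.001 -0.001 -1.   ] yaw 11.0 -> cm [-0.01 -0.2   0.27] turn -0.0 gap 0.042 F [ 0.7 -0.4 -0.7]
```

Call:
{"name": "jog_arm", "arguments": {
  "plan": [
    [0, 0, 0.1, 0, 0.3],
    [0, 0, 0.2, 0, 0.3],
    [0, 0, 0.2, 0, 0.3]
  ]
}}

```text
time: 6.95
ee_pos: [0.4359, -0.3456, 0.1107]
tool_rot: [1.998, 2.423, -0.0]
contact_force: [-2.7, 1.4, 8.7]
finger_gap: 0.0422
```

Call:
{"name": "jog_arm", "arguments": {
  "plan": [
    [0, 0, 0.1, 0, 0.55],
    [0, 0, 0.1, 0, 0.65],
    [0, 0, 0.1, 0, 0.8],
    [0, 0, 0.1, 0, 1],
    [0, 0, -1, 0, 1],
    [0, 0, -3, 0, 1],
    [0, 0, -6, 0, 1],
    [0, 0, -10, 0, 1],
    [0, 0, -14, 0, 1],
    [0, 0, -14, 0, 1]
  ]
}}

```text
time: 7.78
ee_pos: [0.4379, -0.3466, 0.2581]
tool_rot: [1.993, 2.416, 0.001]
contact_force: [1.6, -0.6, -0.2]
finger_gap: 0.0854
```

Run:
```python
from h import *
todo((.4985,-.0165),.25,np.radians(-6.5))
c=snap('wrist','w7')
s=snap('side','s7'); cv2.imwrite('pics/s7c.png',np.hstack([cv2.resize(s['color'][160:290,350:490,::-1],(400,330)),cv2.resize(c['color'][:,:,::-1],(400,330))]))
```

```text
t 7.78 ee [ 0.4379 -0.3466  0.2581] toolz [ 0.008 -0.006 -1.   ] yaw 11.0 -> cm [31.26 12.23  0.67] turn 17.5 gap 0.0854 F [ 1.6 -0.6 -0.2]
```

View pics/s7c.png

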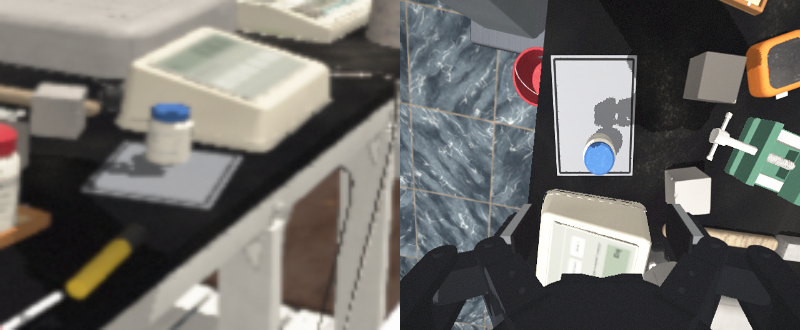

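Call:
{"name": "jog_arm", "arguments": {
  "plan": [
    [31.2, 12.4, 0, 17.5, 1],
    [31.2, 12.4, 0, 17.5, 1],
    [31.2, 12.4, 0, 17.5, 1],
    [31.2, 12.4, 0, 17.5, 1],
    [31.2, 12.4, 0, 17.5, 1],
    [31.2, 12.4, 0, 17.5, 1],
    [31.2, 12.4, 0, 17.5, 1],
    [31.2, 12.4, 0, 17.5, 1],
    [31.2, 12.4, 0, 17.5, 1],
    [31.2, 12.4, 4, 17.5, 1]
  ]
}}

```text
time: 8.72
ee_pos: [0.5012, -0.0113, 0.2144]
tool_rot: [2.335, 2.094, 0.011]
contact_force: [3.4, -1.1, 0.5]
finger_gap: 0.0853
```

Call:
{"name": "jog_arm", "arguments": {
  "plan": [
    [0, 0, 0, 0, 1],
    [0, 0, 0, 0, 1]
  ]
}}

```text
time: 8.88
ee_pos: [0.4966, -0.0155, 0.2087]
tool_rot: [-2.341, -2.09, 0.005]
contact_force: [0.6, -0.5, 0.3]
finger_gap: 0.0855
```

```bash
cat >> h.py <<'E'
def caps(c,z,amin=600,red=False):
    im=c['color']; hsv=cv2.cvtColor(im,cv2.COLOR_RGB2HSV); H,S,V=[hsv[:,:,i].astype(int) for i in range(3)]
    m=(((H<8)|(H>170))&(S>130)&(V>90)) if red else ((H>95)&(H<130)&(S>110)&(V>50))
    for b in blobs(m,amin): print(b,onz(c,*b[0],z).round(4))
E
python3 - <<'E'
from h import *
todo((.5,-.017),.127,np.radians(-6.5))
c=snap('wrist','w8'); caps(c,.081)
E
```

```text
t 8.88 ee [ 0.4966 -0.0155  0.2087] toolz [-0.005  0.    -1.   ] yaw -6.5 -> cm [-0.11  0.39  8.16] turn 0.0 gap 0.0855 F [ 0.6 -0.5  0.3]
((np.float64(329.4), np.float64(260.1)), 4475, [292, 222, 76, 76]) [ 0.4991 -0.0155  0.081 ]
```

View pics/w8.png

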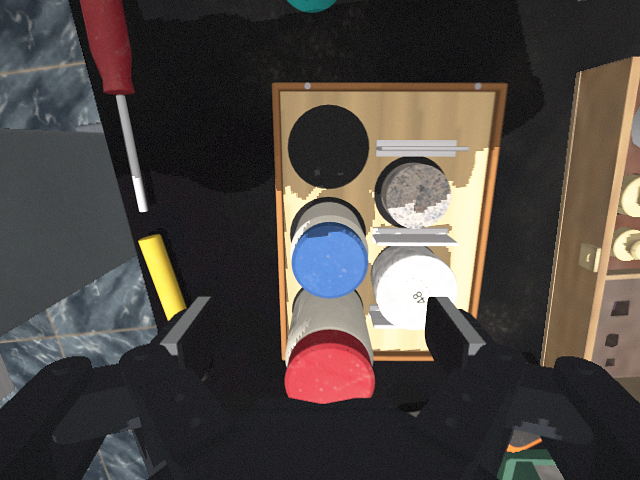

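Call:
{"name": "jog_arm", "arguments": {
  "plan": [
    [-0.1, 0.3, 2, 0, 1],
    [-0.1, 0.3, 4, 0, 1],
    [-0.1, 0.3, 6, 0, 1],
    [-0.1, 0.3, 7, 0, 1],
    [-0.1, 0.3, 7.5, 0, 1],
    [-0.1, 0.3, 7.5, 0, 1],
    [-0.1, 0.3, 7.5, 0, 1]
  ]
}}

```text
time: 9.52
ee_pos: [0.5013, -0.017, 0.1359]
tool_rot: [2.344, 2.09, 0.001]
contact_force: [0.0, -0.1, 0.0]
finger_gap: 0.0852
```

Run:
```python
from h import *
todo((.4995,-.0165),.126,np.radians(-6.5))
c=snap('wrist','w9'); caps(c,.081)
```

```text
t 9.52 ee [ 0.5013 -0.017   0.1359] toolz [ 0.001 -0.    -1.   ] yaw -6.6 -> cm [ 0.03 -0.19  0.99] turn -0.1 gap 0.0852 F [ 0.  -0.1  0. ]
((np.float64(318.6), np.float64(313.0)), 9962, [262, 257, 115, 112]) [ 0.499  -0.0138  0.081 ]
```

View pics/w9.png

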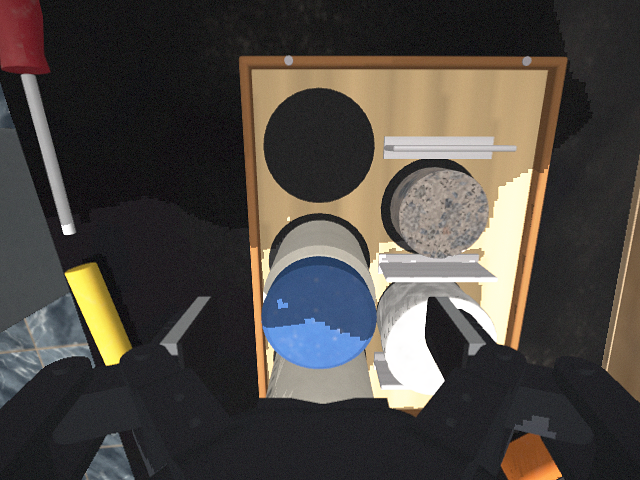

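Call:
{"name": "jog_arm", "arguments": {
  "plan": [
    [0.1, -0.2, 0.5, 0, 1],
    [0.1, -0.2, 1, 0, 1],
    [0.1, -0.2, 1, 0, 0.7],
    [0.1, -0.2, 1, 0, 0.6],
    [0.1, -0.2, 1, 0, 0.5],
    [0.1, -0.2, 1, 0, 0.4],
    [0.1, -0.2, 1, 0, 0.35],
    [0.1, -0.2, 1, 0, 0.35],
    [0.1, -0.2, 1, 0, 0.35]
  ],
  "force": 35
}}

```text
time: 10.32
ee_pos: [0.4991, -0.0156, 0.1253]
tool_rot: [2.344, 2.091, 0.0]
contact_force: [-1.4, 0.1, 5.8]
finger_gap: 0.0505
```

Run:
```python
from h import *
todo((.4995,-.0165),.126,np.radians(-6.5))
c=snap('wrist','w10'); caps(c,.081)
s=snap('side','s10'); cv2.imwrite('pics/s10c.png',np.hstack([cv2.resize(s['color'][160:320,230:420,::-1],(400,330)),cv2.resize(c['color'][:,:,::-1],(400,330))]))
```

```text
t 10.32 ee [ 0.4991 -0.0156  0.1253] toolz [ 0. -0. -1.] yaw -6.5 -> cm [-0.08  0.05 -0.07] turn -0.0 gap 0.0505 F [-1.4  0.1  5.8]
((np.float64(322.0), np.float64(328.2)), 11411, [260, 268, 124, 120]) [ 0.498  -0.0132  0.081 ]
```

View pics/s10c.png

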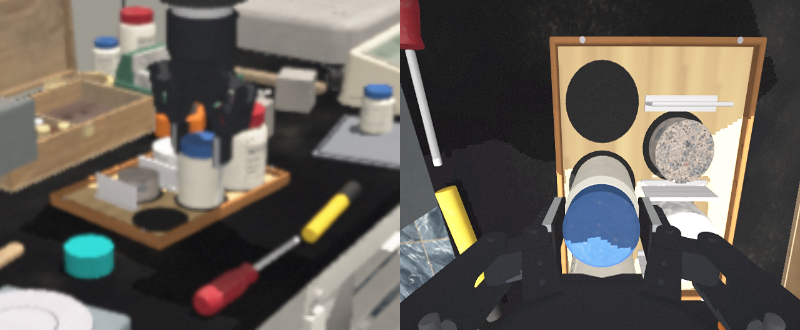

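Call:
{"name": "jog_arm", "arguments": {
  "plan": [
    [0, 0, -0.5, 0, 0.35],
    [0, 0, -1.5, 0, 0.35],
    [0, 0, -3, 0, 0.35],
    [0, 0, -5, 0, 0.35],
    [0, 0, -8, 0, 0.35],
    [0, 0, -11, 0, 0.35],
    [0, 0, -14, 0, 0.35],
    [0, 0, -14, 0, 0.35],
    [0, 0, -14, 0, 0.35]
  ],
  "force": 45
}}

```text
time: 11.17
ee_pos: [0.4995, -0.0157, 0.2671]
tool_rot: [2.343, 2.089, 0.004]
contact_force: [-0.4, 0.5, -0.9]
finger_gap: 0.0498
```

Run:
```python
from h import *
todo((.4215,-.271),.265,np.radians(11))
c=snap('wrist','w11')
s=snap('side','s11'); cv2.imwrite('pics/s11c.png',np.hstack([cv2.resize(s['color'][130:320,200:420,::-1],(400,330)),cv2.resize(c['color'][:,:,::-1],(400,330))]))
```

```text
t 11.17 ee [ 0.4995 -0.0157  0.2671] toolz [ 0.004 -0.    -1.   ] yaw -6.5 -> cm [-26.26  -4.84   0.19] turn -17.5 gap 0.0498 F [-0.4  0.5 -0.9]
```

View pics/s11c.png

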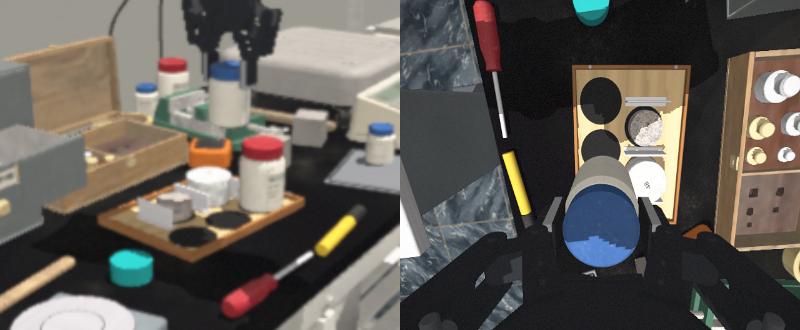

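Lifted cleanly; over to the left half of the mat.

Call:
{"name": "jog_arm", "arguments": {
  "plan": [
    [-1, 0, 0, -1, 0.35],
    [-4, -0.5, 0, -3, 0.35],
    [-8, -1, 0, -6, 0.35],
    [-12, -2, 0, -9, 0.35],
    [-16, -3, 0, -12, 0.35],
    [-20, -4, 0, -15, 0.35],
    [-24, -4.5, 0, -17.5, 0.35],
    [-26.3, -4.8, 0, -17.5, 0.35],
    [-26.3, -4.8, 0, -17.5, 0.35],
    [-26.3, -4.8, 0, -17.5, 0.35]
  ]
}}

```text
time: 12.1
ee_pos: [0.4203, -0.2724, 0.2636]
tool_rot: [-2.001, -2.419, 0.0]
contact_force: [0.1, 1.0, -0.8]
finger_gap: 0.0502
```

Run:
```python
from h import *
todo((.4215,-.271),.125,np.radians(11))
```

```text
t 12.1 ee [ 0.4203 -0.2724  0.2636] toolz [-0.002  0.001 -1.   ] yaw 10.8 -> cm [ 0.09  0.16 13.86] turn -0.2 gap 0.0502 F [ 0.1  1.  -0.8]
```

Call:
{"name": "jog_arm", "arguments": {
  "plan": [
    [0.1, 0.1, 3, 0, 0.35],
    [0.1, 0.1, 6, 0, 0.35],
    [0.1, 0.1, 9, 0, 0.35],
    [0.1, 0.1, 11.5, 0, 0.35],
    [0.1, 0.1, 13, 0, 0.35],
    [0.1, 0.1, 13.5, 0, 0.35],
    [0.1, 0.1, 13.8, 0, 0.35],
    [0.1, 0.1, 13.8, 0, 0.35],
    [0.1, 0.1, 13.8, 0, 0.35]
  ]
}}

```text
time: 12.85
ee_pos: [0.4226, -0.2701, 0.1277]
tool_rot: [1.998, 2.423, 0.0]
contact_force: [0.0, -0.2, -0.7]
finger_gap: 0.0499
```

Run:
```python
from h import *
todo((.4215,-.271),.123,np.radians(11))
c=snap('wrist','w12')
s=snap('side','s12'); cv2.imwrite('pics/s12c.png',np.hstack([cv2.resize(s['color'][160:290,350:490,::-1],(400,330)),cv2.resize(c['color'][:,:,::-1],(400,330))]))
```

```text
t 12.85 ee [ 0.4226 -0.2701  0.1277] toolz [ 0.001 -0.    -1.   ] yaw 11.0 -> cm [-0.07 -0.13  0.47] turn -0.0 gap 0.0499 F [ 0.  -0.2 -0.7]
```

View pics/s12c.png

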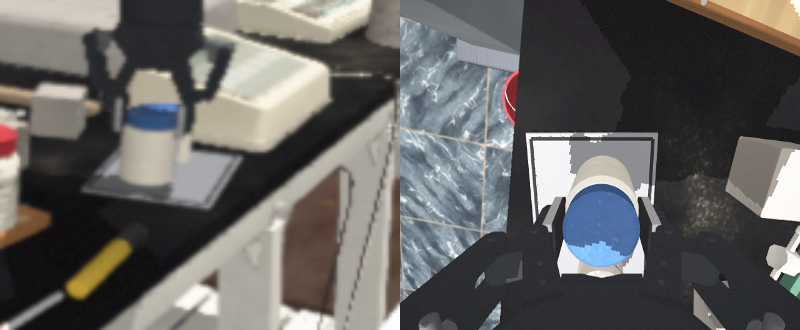

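Call:
{"name": "jog_arm", "arguments": {
  "plan": [
    [0, 0, 0.2, 0, 0.35],
    [0, 0, 0.3, 0, 0.35],
    [0, 0, 0.4, 0, 0.35],
    [0, 0, 0.4, 0, 0.35]
  ]
}}

```text
time: 13.28
ee_pos: [0.4224, -0.2705, 0.1234]
tool_rot: [1.999, 2.423, -0.0]
contact_force: [-1.5, 0.1, 6.8]
finger_gap: 0.0499
```

Call:
{"name": "jog_arm", "arguments": {
  "plan": [
    [0, 0, 0, 0, 0.63],
    [0, 0, 0, 0, 0.7],
    [0, 0, 0, 0, 0.8],
    [0, 0, 0, 0, 1],
    [0, 0, -1, 0, 1],
    [0, 0, -3, 0, 1],
    [0, 0, -6, 0, 1],
    [0, 0, -10, 0, 1],
    [0, 0, -12, 0, 1],
    [0, 0, -12, 0, 1]
  ]
}}

```text
time: 14.12
ee_pos: [0.4237, -0.271, 0.2482]
tool_rot: [1.995, 2.418, 0.001]
contact_force: [0.4, -0.7, -0.1]
finger_gap: 0.0854
```

Run:
```python
from h import *
todo((.566,.009),.22,np.radians(-6.5))
c=snap('wrist','w13')
s=snap('side','s13'); cv2.imwrite('pics/s13c.png',np.hstack([cv2.resize(s['color'][160:290,350:490,::-1],(400,330)),cv2.resize(c['color'][:,:,::-1],(400,330))]))
```

```text
t 14.12 ee [ 0.4237 -0.271   0.2482] toolz [ 0.006 -0.004 -1.   ] yaw 11.0 -> cm [24.8  19.28  2.8 ] turn 17.5 gap 0.0854 F [ 0.4 -0.7 -0.1]
```

View pics/s13c.png

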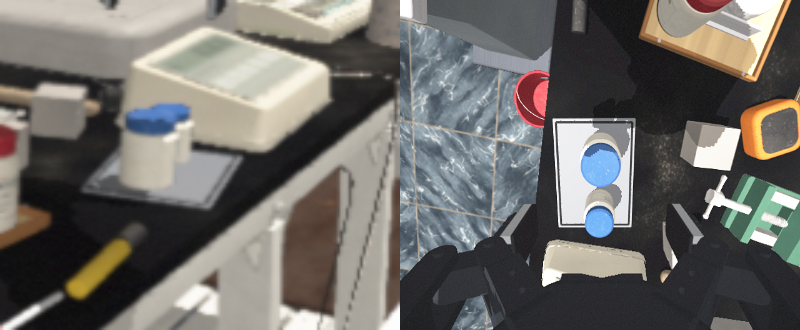

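Call:
{"name": "jog_arm", "arguments": {
  "plan": [
    [24.8, 19.3, 0, 17.5, 1],
    [24.8, 19.3, 0, 17.5, 1],
    [24.8, 19.3, 0, 17.5, 1],
    [24.8, 19.3, 0, 17.5, 1],
    [24.8, 19.3, 0, 17.5, 1],
    [24.8, 19.3, 0, 17.5, 1],
    [24.8, 19.3, 0, 17.5, 1],
    [24.8, 19.3, 0, 17.5, 1],
    [24.8, 19.3, 4, 17.5, 0.8],
    [24.8, 19.3, 6, 17.5, 0.8]
  ]
}}

```text
time: 15.05
ee_pos: [0.5639, 0.0127, 0.1798]
tool_rot: [-2.338, -2.095, 0.001]
contact_force: [-1.7, -0.8, -1.8]
finger_gap: 0.0685
```

Call:
{"name": "jog_arm", "arguments": {
  "plan": [
    [0, 0, 0, 0, 0.8],
    [0, 0, 0, 0, 0.8],
    [0, 0, 0, 0, 0.8]
  ]
}}

```text
time: 15.3
ee_pos: [0.5646, 0.0096, 0.1837]
tool_rot: [-2.345, -2.091, -0.0]
contact_force: [0.3, -0.1, 1.0]
finger_gap: 0.0682
```

Run:
```python
from h import *
todo((.566,.009),.082,np.radians(-6.5))
c=snap('wrist','w14'); print(proj(c,(.566,.009,.03)))
```

```text
t 15.3 ee [0.5646 0.0096 0.1837] toolz [ 0.  0. -1.] yaw -6.6 -> cm [-0.05  0.15 10.17] turn -0.1 gap 0.0682 F [ 0.3 -0.1  1. ]
[326.29564273 248.75318865]
```

View pics/w14.png

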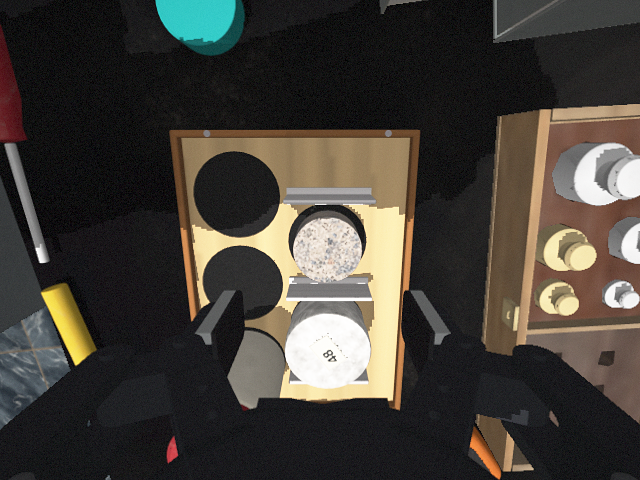

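Call:
{"name": "jog_arm", "arguments": {
  "plan": [
    [0, 0.2, 2, 0, 0.8],
    [0, 0.2, 4, 0, 0.8],
    [0, 0.2, 6, 0, 0.8],
    [0, 0.2, 7.3, 0, 0.8],
    [0, 0.2, 8, 0, 0.8],
    [0, 0.2, 8, 0, 0.8],
    [0, 0.2, 8, 0, 0.8]
  ]
}}

```text
time: 15.93
ee_pos: [0.5668, 0.0097, 0.1037]
tool_rot: [2.344, 2.091, 0.001]
contact_force: [0.2, -0.1, 0.4]
finger_gap: 0.0683
```

Run:
```python
from h import *
todo((.566,.009),.082,np.radians(-6.5))
c=snap('wrist','w15'); print(proj(c,(.566,.009,.03)))
s=snap('side','s15'); cv2.imwrite('pics/s15c.png',np.hstack([cv2.resize(s['color'][180:320,220:390,::-1],(400,330)),cv2.resize(c['color'][:,:,::-1],(400,330))]))
```

```text
t 15.93 ee [0.5668 0.0097 0.1037] toolz [ 0.001  0.    -1.   ] yaw -6.5 -> cm [-0.07 -0.07  2.17] turn -0.0 gap 0.0683 F [ 0.2 -0.1  0.4]
[323.38094634 300.84607233]
```

View pics/s15c.png

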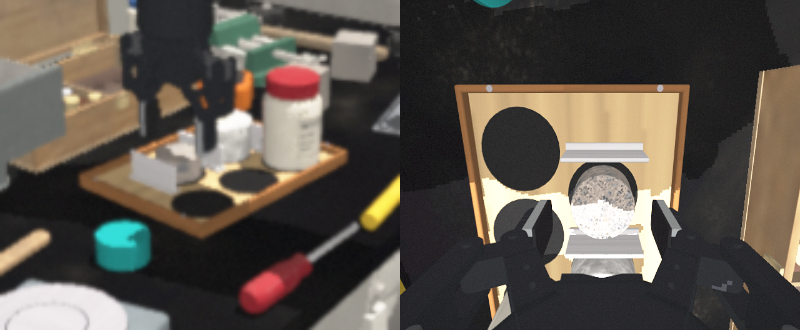

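Call:
{"name": "jog_arm", "arguments": {
  "plan": [
    [-0.1, 0, 1, 0, 0.8],
    [-0.1, 0, 1.7, 0, 0.8],
    [-0.1, 0, 2.1, 0, 0.8],
    [-0.1, 0, 2.1, 0, 0.8],
    [-0.1, 0, 2.1, 0, 0.65],
    [-0.1, 0, 2.1, 0, 0.5],
    [-0.1, 0, 2.1, 0, 0.4],
    [-0.1, 0, 2.1, 0, 0.35],
    [-0.1, 0, 2.1, 0, 0.35],
    [-0.1, 0, 2.1, 0, 0.35]
  ],
  "force": 35
}}

```text
time: 16.87
ee_pos: [0.5664, 0.0088, 0.0823]
tool_rot: [2.344, 2.091, 0.0]
contact_force: [-1.7, -0.3, 6.0]
finger_gap: 0.0451
```

Run:
```python
from h import *
todo((.566,.009),.082,np.radians(-6.5))
c=snap('wrist','w16')
s=snap('side','s16'); cv2.imwrite('pics/s16c.png',np.hstack([cv2.resize(s['color'][180:320,220:390,::-1],(400,330)),cv2.resize(c['color'][:,:,::-1],(400,330))]))
```

```text
t 16.87 ee [0.5664 0.0088 0.0823] toolz [ 0.  0. -1.] yaw -6.5 -> cm [ 0.02 -0.04  0.03] turn -0.0 gap 0.0451 F [-1.7 -0.3  6. ]
```

View pics/s16c.png

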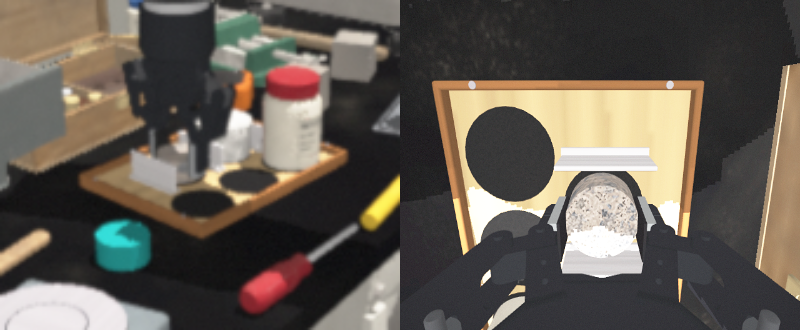

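Call:
{"name": "jog_arm", "arguments": {
  "plan": [
    [0, 0, -0.5, 0, 0.35],
    [0, 0, -1.5, 0, 0.35],
    [0, 0, -3, 0, 0.35],
    [0, 0, -5, 0, 0.35],
    [0, 0, -8, 0, 0.35],
    [0, 0, -11, 0, 0.35],
    [0, 0, -13, 0, 0.35],
    [0, 0, -13, 0, 0.35],
    [0, 0, -13, 0, 0.35]
  ],
  "force": 45
}}

```text
time: 17.72
ee_pos: [0.5668, 0.0086, 0.2137]
tool_rot: [2.343, 2.09, 0.003]
contact_force: [0.5, -0.6, -1.9]
finger_gap: 0.0449
```

Run:
```python
from h import *
todo((.445,.325),.21,np.radians(-6.5))
c=snap('wrist','w17')
s=snap('side','s17'); cv2.imwrite('pics/s17c.png',np.hstack([cv2.resize(s['color'][130:320,200:420,::-1],(400,330)),cv2.resize(c['color'][:,:,::-1],(400,330))]))
```

```text
t 17.72 ee [0.5668 0.0086 0.2137] toolz [ 0.003 -0.    -1.   ] yaw -6.6 -> cm [ 30.05 -15.71   0.33] turn -0.1 gap 0.0449 F [ 0.5 -0.6 -1.9]
```

View pics/s17c.png

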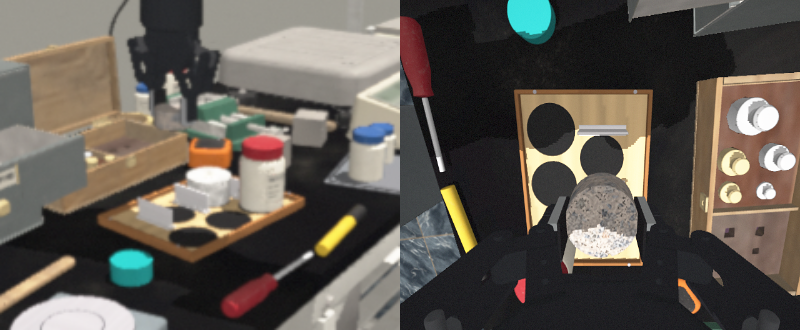

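Call:
{"name": "jog_arm", "arguments": {
  "plan": [
    [0.5, -1, 0, 0, 0.35],
    [2, -4, 0, 0, 0.35],
    [4, -7.5, 0, 0, 0.35],
    [6, -11, 0, 0, 0.35],
    [9, -13.5, 0, 0, 0.35],
    [12.5, -15, 0, 0, 0.35],
    [16, -15.7, 0, 0, 0.35],
    [20, -15.7, 0, 0, 0.35],
    [24, -15.7, 0, 0, 0.35],
    [27, -15.7, 0, 0, 0.35]
  ]
}}

```text
time: 18.65
ee_pos: [0.4397, 0.2979, 0.2113]
tool_rot: [-2.342, -2.093, 0.001]
contact_force: [-0.1, -0.5, -1.8]
finger_gap: 0.0448
```

Call:
{"name": "jog_arm", "arguments": {
  "plan": [
    [1, 0, 0, 0, 0.35],
    [1, 0, 0, 0, 0.35],
    [1, 0, 0, 0, 0.35]
  ]
}}

```text
time: 18.9
ee_pos: [0.4412, 0.3044, 0.2109]
tool_rot: [-2.343, -2.092, 0.003]
contact_force: [0.1, -0.8, -1.1]
finger_gap: 0.0448
```

Run:
```python
from h import *
todo((.445,.325),.116,np.radians(-6.5))
c=snap('wrist','w18')
s=snap('side','s18'); cv2.imwrite('pics/s18c.png',np.hstack([cv2.resize(s['color'][200:380,130:340,::-1],(400,330)),cv2.resize(c['color'][:,:,::-1],(400,330))]))
```

```text
t 18.9 ee [0.4412 0.3044 0.2109] toolz [-0.002 -0.001 -1.   ] yaw -6.5 -> cm [2.1  0.17 9.49] turn 0.0 gap 0.0448 F [ 0.1 -0.8 -1.1]
```

View pics/s18c.png

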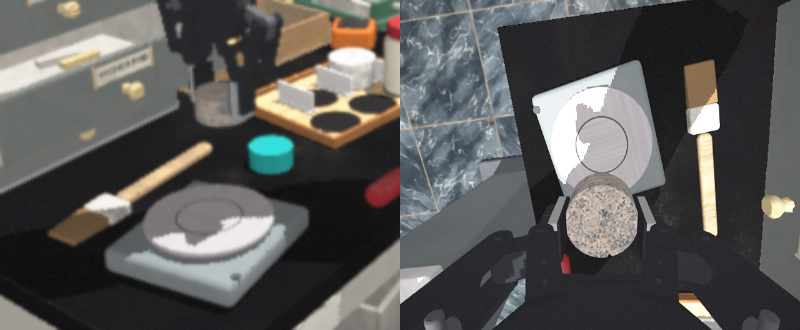

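Run:
```python
from h import *
c=load('w18'); print(onz(c,(601-400)*1.6,144*480/330,.04))
s=load('s18'); print(onz(s,130+208*210/400,200+217*180/330,.04))
cv2.imwrite('pics/c18.png',cv2.resize(c['color'][90:270,220:430,::-1],None,fx=3.3,fy=3.3,interpolation=cv2.INTER_CUBIC))
```

```text
[0.4416763  0.32754222 0.04      ]
[0.44099216 0.33175842 0.04      ]
```

View pics/c18.png

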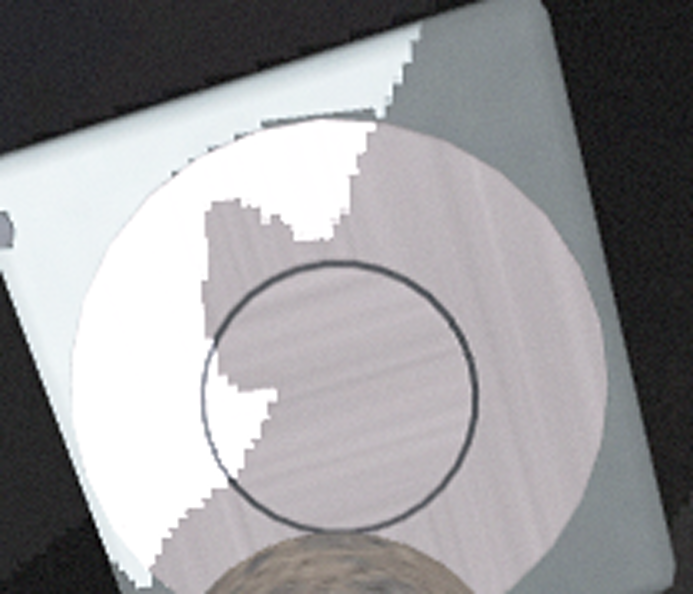

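Call:
{"name": "jog_arm", "arguments": {
  "plan": [
    [1.2, 0, 2, 0, 0.35],
    [2.3, 0, 4, 0, 0.35],
    [2.3, 0, 6, 0, 0.35],
    [2.3, 0, 7.5, 0, 0.35],
    [2.3, 0, 8.5, 0, 0.35],
    [2.3, 0, 8.8, 0, 0.35],
    [2.3, 0, 8.8, 0, 0.35],
    [2.3, 0, 8.8, 0, 0.35]
  ]
}}

```text
time: 19.67
ee_pos: [0.4451, 0.3273, 0.1246]
tool_rot: [2.345, 2.09, 0.001]
contact_force: [1.3, 0.2, -0.5]
finger_gap: 0.0445
```

Run:
```python
from h import *
todo((.4435,.327),.116,np.radians(-6.5))
c=snap('wrist','w19')
s=snap('side','s19'); cv2.imwrite('pics/s19c.png',np.hstack([cv2.resize(s['color'][240:380,160:320,::-1],(400,330)),cv2.resize(c['color'][:,:,::-1],(400,330))]))
```

```text
t 19.67 ee [0.4451 0.3273 0.1246] toolz [ 0.001  0.    -1.   ] yaw -6.6 -> cm [-0.05 -0.16  0.86] turn -0.1 gap 0.0445 F [ 1.3  0.2 -0.5]
```

View pics/s19c.png

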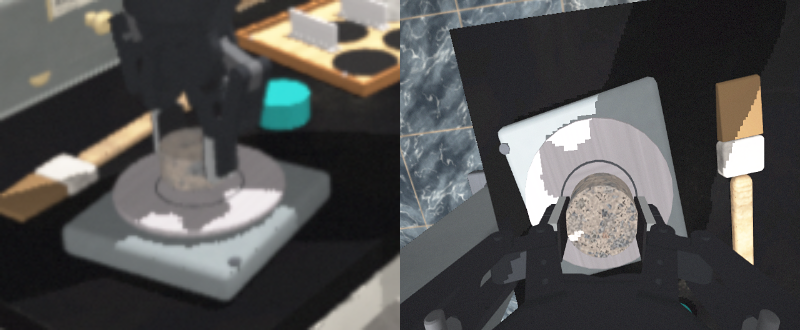

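Call:
{"name": "jog_arm", "arguments": {
  "plan": [
    [0, -0.1, 0.3, 0, 0.35],
    [0, -0.1, 0.6, 0, 0.35],
    [0, -0.1, 0.7, 0, 0.35],
    [0, -0.1, 0.8, 0, 0.35],
    [0, -0.1, 0.8, 0, 0.35]
  ]
}}

```text
time: 20.18
ee_pos: [0.4437, 0.3277, 0.1163]
tool_rot: [2.344, 2.091, -0.0]
contact_force: [-3.0, -2.9, 9.3]
finger_gap: 0.0447
```

Call:
{"name": "jog_arm", "arguments": {
  "plan": [
    [0, 0, 0, 0, 0.58],
    [0, 0, 0, 0, 0.65],
    [0, 0, 0, 0, 0.75],
    [0, 0, 0, 0, 0.85],
    [0, 0, -1, 0, 0.9],
    [0, 0, -3, 0, 1],
    [0, 0, -6, 0, 1],
    [0, 0, -10, 0, 1],
    [0, 0, -12, 0, 1],
    [0, 0, -12, 0, 1]
  ]
}}

```text
time: 21.02
ee_pos: [0.445, 0.3291, 0.2413]
tool_rot: [2.344, 2.091, 0.011]
contact_force: [1.1, 0.1, 0.4]
finger_gap: 0.0854
```

Run:
```python
from h import *
todo((.4224,-.2705),.25,np.radians(11))
c=snap('wrist','w20')
s=snap('side','s20'); cv2.imwrite('pics/s20c.png',np.hstack([cv2.resize(s['color'][240:380,160:320,::-1],(400,330)),cv2.resize(c['color'][:,:,::-1],(400,330))]))
```

```text
t 21.02 ee [0.445  0.3291 0.2413] toolz [ 0.006  0.004 -1.   ] yaw -6.5 -> cm [-59.82   4.59  -1.11] turn -17.5 gap 0.0854 F [1.1 0.1 0.4]
```

View pics/s20c.png

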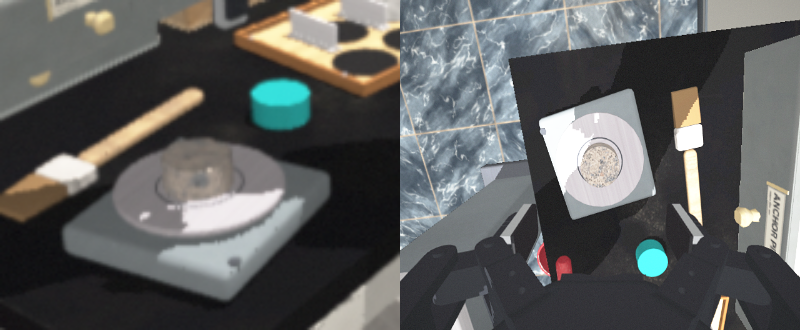

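Run:
```python
from h import *
c=load('w20'); cv2.imwrite('pics/c20.png',cv2.resize(c['color'][120:325,210:430,::-1],None,fx=3,fy=3,interpolation=cv2.INTER_CUBIC))
```

```text
(no output)
```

View pics/c20.png

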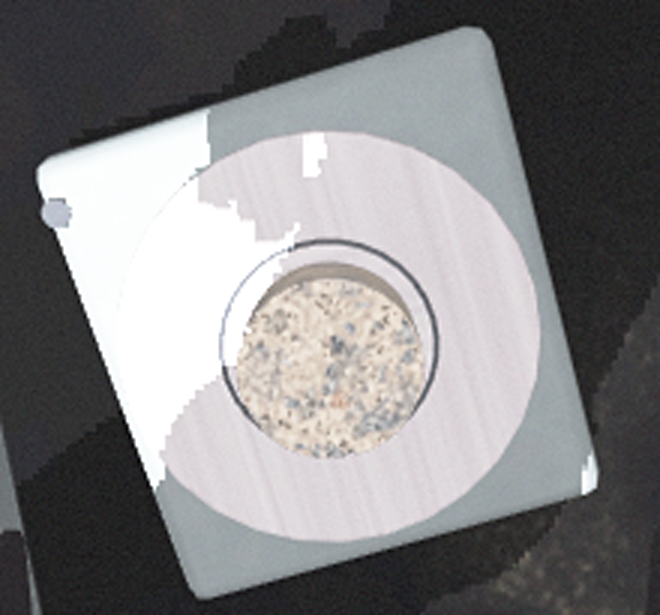

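Run:
```python
from h import *
c=load('w20'); print(onz(c,210+330/3,120+346/3,.04), onz(c,210+329/3,120+337/3,.04),'slice',onz(c,210+329/3,120+367/3,.064))
```

```text
[0.44257813 0.32650951 0.04      ] [0.44259694 0.3290375  0.04      ] slice [0.44245704 0.32739151 0.064     ]
```

Call:
{"name": "jog_arm", "arguments": {
  "plan": [
    [-30, 9, -1, -9, 1],
    [-30, 9, -1, -9, 1],
    [-30, 9, -1, -9, 1],
    [-30, 9, -1, -9, 1],
    [-30, 9, -1, -9, 1],
    [-30, 9, -1, -9, 1],
    [-30, 9, -1, -9, 1],
    [-30, 9, -1, -9, 1],
    [-30, 9, -1, -9, 1]
  ]
}}

```text
time: 21.87
ee_pos: [0.4992, 0.0134, 0.2451]
tool_rot: [-2.181, -2.261, 0.004]
contact_force: [-1.0, -0.3, -0.4]
finger_gap: 0.0856
```

Run:
```python
from h import *
todo((.4224,-.2705),.25,np.radians(11))
```

```text
t 21.87 ee [0.4992 0.0134 0.2451] toolz [-0.002 -0.002 -1.   ] yaw 2.1 -> cm [-28.09  -8.69  -0.43] turn -8.9 gap 0.0856 F [-1.  -0.3 -0.4]
```

Call:
{"name": "jog_arm", "arguments": {
  "plan": [
    [-28.1, -8.7, 0, -8.9, 1],
    [-28.1, -8.7, 0, -8.9, 1],
    [-28.1, -8.7, 0, -8.9, 1],
    [-28.1, -8.7, 0, -8.9, 1],
    [-28.1, -8.7, 0, -8.9, 1],
    [-28.1, -8.7, 0, -8.9, 1],
    [-28.1, -8.7, 0, -8.9, 1],
    [-28.1, -8.7, 4, -8.9, 1],
    [-28.1, -8.7, 4, -8.9, 1],
    [-28.1, -8.7, 4, -8.9, 1]
  ]
}}

```text
time: 22.7
ee_pos: [0.4229, -0.2648, 0.2042]
tool_rot: [-1.989, -2.426, 0.001]
contact_force: [1.5, 1.2, 0.8]
finger_gap: 0.0855
```

Run:
```python
from h import *
todo((.4224,-.2705),.1237,np.radians(11))
c=snap('wrist','w21'); caps(c,.079)
print(proj(c,(.4224,-.2705,.079)))
```

```text
t 22.7 ee [ 0.4229 -0.2648  0.2042] toolz [-0.004  0.003 -1.   ] yaw 11.3 -> cm [-0.58 -0.14  8.05] turn 0.3 gap 0.0855 F [1.5 1.2 0.8]
((np.float64(322.9), np.float64(270.5)), 4425, [285, 233, 76, 76]) [ 0.4224 -0.2696  0.079 ]
((np.float64(319.6), np.float64(363.5)), 2343, [292, 336, 56, 55]) [ 0.4331 -0.3334  0.079 ]
[322.62205316 271.88672592]
```

View pics/w21.png

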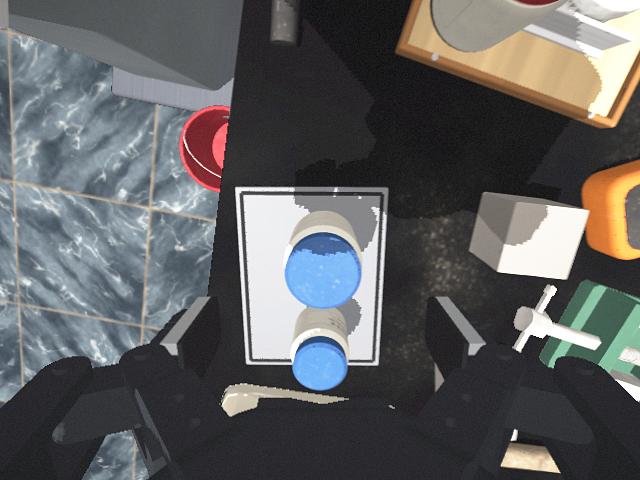

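Call:
{"name": "jog_arm", "arguments": {
  "plan": [
    [-0.1, 0, 0, 0, 1],
    [-0.1, 0, 2, 0, 1],
    [-0.1, 0, 4, 0, 1],
    [-0.1, 0, 6, 0, 1],
    [-0.1, 0, 7, 0, 1],
    [-0.1, 0, 7, 0, 1],
    [-0.1, 0, 7, 0, 1]
  ]
}}

```text
time: 23.33
ee_pos: [0.4251, -0.2656, 0.1367]
tool_rot: [1.989, 2.431, 0.0]
contact_force: [0.2, 0.2, 0.0]
finger_gap: 0.0852
```

Run:
```python
from h import *
todo((.4224,-.2705),.1237,np.radians(11))
```

```text
t 23.33 ee [ 0.4251 -0.2656  0.1367] toolz [ 0.  0. -1.] yaw 11.4 -> cm [-0.43 -0.36  1.3 ] turn 0.4 gap 0.0852 F [0.2 0.2 0. ]
```

Call:
{"name": "jog_arm", "arguments": {
  "plan": [
    [-0.4, -0.3, 0.6, 0.4, 1],
    [-0.4, -0.3, 1.2, 0.4, 1],
    [-0.4, -0.3, 1.2, 0.4, 0.75],
    [-0.4, -0.3, 1.2, 0.4, 0.62],
    [-0.4, -0.3, 1.2, 0.4, 0.5],
    [-0.4, -0.3, 1.2, 0.4, 0.4],
    [-0.4, -0.3, 1.2, 0.4, 0.35],
    [-0.4, -0.3, 1.2, 0.4, 0.35],
    [-0.4, -0.3, 1.2, 0.4, 0.35]
  ],
  "force": 35
}}

```text
time: 24.08
ee_pos: [0.4225, -0.2707, 0.1244]
tool_rot: [1.999, 2.423, 0.0]
contact_force: [-0.6, 0.2, 5.3]
finger_gap: 0.0503
```

Call:
{"name": "jog_arm", "arguments": {
  "plan": [
    [0, 0, -0.5, 0, 0.35],
    [0, 0, -1.5, 0, 0.35],
    [0, 0, -3, 0, 0.35],
    [0, 0, -5, 0, 0.35],
    [0, 0, -8, 0, 0.35],
    [0, 0, -11, 0, 0.35],
    [0, 0, -14, 0, 0.35],
    [0, 0, -14, 0, 0.35],
    [0, 0, -14, 0, 0.35]
  ],
  "force": 45
}}

```text
time: 24.83
ee_pos: [0.4228, -0.2708, 0.2662]
tool_rot: [1.997, 2.42, 0.001]
contact_force: [-0.3, -0.1, -1.0]
finger_gap: 0.05
```

Run:
```python
from h import *
todo((.4991,-.0156),.265,np.radians(-6.5))
c=snap('wrist','w22')
s=snap('side','s22'); cv2.imwrite('pics/s22c.png',np.hstack([cv2.resize(s['color'][130:290,330:490,::-1],(400,330)),cv2.resize(c['color'][:,:,::-1],(400,330))]))
```

```text
t 24.83 ee [ 0.4228 -0.2708  0.2662] toolz [ 0.003 -0.002 -1.   ] yaw 11.0 -> cm [23.61 12.34  0.09] turn 17.5 gap 0.05 F [-0.3 -0.1 -1. ]
```

View pics/s22c.png

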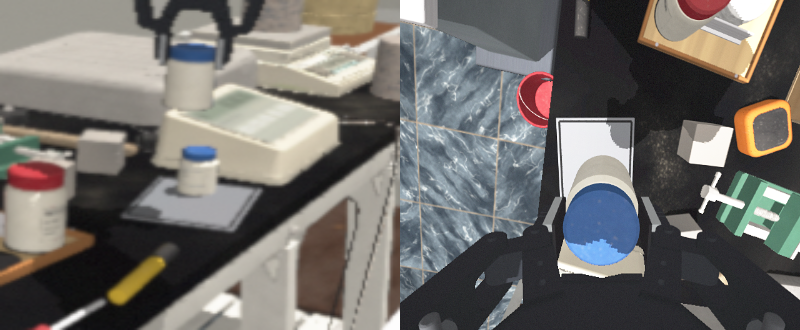

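Call:
{"name": "jog_arm", "arguments": {
  "plan": [
    [1, 0.5, 0, 1, 0.35],
    [3.5, 1.8, 0, 3, 0.35],
    [7, 3.6, 0, 6, 0.35],
    [10.5, 5.4, 0, 9, 0.35],
    [14, 7.3, 0, 12, 0.35],
    [17.5, 9.1, 0, 15, 0.35],
    [21, 11, 0, 17.5, 0.35],
    [23.6, 12.3, 0, 17.5, 0.35],
    [23.6, 12.3, 0, 17.5, 0.35],
    [23.6, 12.3, 0, 17.5, 0.35]
  ]
}}

```text
time: 25.77
ee_pos: [0.4978, -0.0137, 0.2628]
tool_rot: [-2.339, -2.094, 0.002]
contact_force: [-0.4, -1.0, -0.3]
finger_gap: 0.0501
```

Call:
{"name": "jog_arm", "arguments": {
  "plan": [
    [0, 0, 0, 0, 0.35],
    [0, 0, 0, 0, 0.35],
    [0, 0, 0, 0, 0.35]
  ]
}}

```text
time: 26.02
ee_pos: [0.4978, -0.0166, 0.2636]
tool_rot: [-2.346, -2.089, 0.001]
contact_force: [0.4, -1.4, -0.8]
finger_gap: 0.0498
```

Run:
```python
from h import *
todo((.4991,-.0156),.1255,np.radians(-6.5))
```

```text
t 26.02 ee [ 0.4978 -0.0166  0.2636] toolz [-0.001 -0.    -1.   ] yaw -6.6 -> cm [ 0.12  0.13 13.81] turn -0.1 gap 0.0498 F [ 0.4 -1.4 -0.8]
```

Call:
{"name": "jog_arm", "arguments": {
  "plan": [
    [0.1, 0, 3, 0, 0.35],
    [0.1, 0, 6, 0, 0.35],
    [0.1, 0, 9, 0, 0.35],
    [0.1, 0, 11, 0, 0.35],
    [0.1, 0, 12.2, 0, 0.35],
    [0.1, 0, 12.8, 0, 0.35],
    [0.1, 0, 12.8, 0, 0.35],
    [0.1, 0, 12.8, 0, 0.35]
  ]
}}

```text
time: 26.68
ee_pos: [0.4987, -0.0146, 0.1367]
tool_rot: [2.344, 2.091, 0.001]
contact_force: [-0.1, -0.1, -0.1]
finger_gap: 0.0501
```

Run:
```python
from h import *
todo((.4991,-.0156),.1255,np.radians(-6.5))
c=snap('wrist','w23')
s=snap('side','s23'); cv2.imwrite('pics/s23c.png',np.hstack([cv2.resize(s['color'][160:320,230:420,::-1],(400,330)),cv2.resize(c['color'][:,:,::-1],(400,330))]))
```

```text
t 26.68 ee [ 0.4987 -0.0146  0.1367] toolz [ 0.001  0.    -1.   ] yaw -6.6 -> cm [-0.09  0.05  1.12] turn -0.1 gap 0.0501 F [-0.1 -0.1 -0.1]
```

View pics/s23c.png

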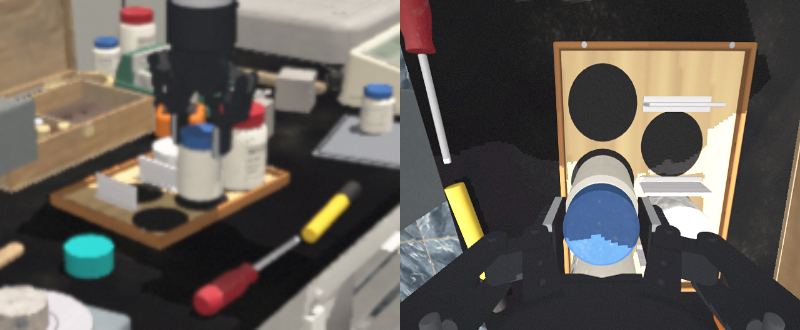

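Call:
{"name": "jog_arm", "arguments": {
  "plan": [
    [-0.1, 0, 0.4, 0, 0.35],
    [-0.1, 0, 0.7, 0, 0.35],
    [-0.1, 0, 0.9, 0, 0.35],
    [-0.1, 0, 1, 0, 0.35],
    [-0.1, 0, 1, 0, 0.35]
  ]
}}

```text
time: 27.2
ee_pos: [0.4985, -0.0155, 0.1264]
tool_rot: [2.344, 2.091, 0.0]
contact_force: [-3.4, -0.5, 13.6]
finger_gap: 0.05
```

Call:
{"name": "jog_arm", "arguments": {
  "plan": [
    [0, 0, -0.1, 0, 0.63],
    [0, 0, -0.1, 0, 0.7],
    [0, 0, -0.1, 0, 0.8],
    [0, 0, -0.1, 0, 1],
    [0, 0, -1, 0, 1],
    [0, 0, -3, 0, 1],
    [0, 0, -6, 0, 1],
    [0, 0, -10, 0, 1],
    [0, 0, -12, 0, 1],
    [0, 0, -12, 0, 1]
  ]
}}

```text
time: 28.03
ee_pos: [0.4999, -0.0152, 0.251]
tool_rot: [2.341, 2.088, 0.007]
contact_force: [1.5, -1.2, 0.7]
finger_gap: 0.0853
```

Run:
```python
from h import *
todo((.4359,-.3456),.25,np.radians(11))
c=snap('wrist','w24'); caps(c,.081)
s=snap('side','s24'); cv2.imwrite('pics/s24c.png',np.hstack([cv2.resize(s['color'][160:320,230:420,::-1],(400,330)),cv2.resize(c['color'][:,:,::-1],(400,330))]))
```

```text
t 28.03 ee [ 0.4999 -0.0152  0.251 ] toolz [ 0.007 -0.    -1.   ] yaw -6.5 -> cm [-33.55  -2.6    0.07] turn -17.5 gap 0.0853 F [ 1.5 -1.2  0.7]
((np.float64(320.0), np.float64(242.2)), 3143, [289, 211, 63, 63]) [ 0.498  -0.0155  0.081 ]
```

View pics/s24c.png

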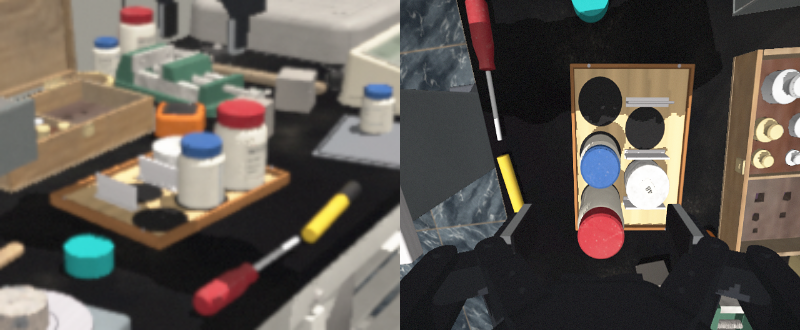

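Mid jar is back at (0.498, −0.0155), within about 1 mm of before. Now the short jar.

Call:
{"name": "jog_arm", "arguments": {
  "plan": [
    [-33.5, -2.6, 0, -17.5, 1],
    [-33.5, -2.6, 0, -17.5, 1],
    [-33.5, -2.6, 0, -17.5, 1],
    [-33.5, -2.6, 0, -17.5, 1],
    [-33.5, -2.6, 0, -17.5, 1],
    [-33.5, -2.6, 0, -17.5, 1],
    [-33.5, -2.6, 0, -17.5, 1],
    [-33.5, -2.6, 0, -17.5, 1],
    [-33.5, -2.6, 3, -17.5, 1],
    [-33.5, -2.6, 6, -17.5, 1]
  ]
}}

```text
time: 28.97
ee_pos: [0.4324, -0.3505, 0.185]
tool_rot: [2.005, 2.416, -0.002]
contact_force: [0.1, -0.8, -1.6]
finger_gap: 0.0853
```

Call:
{"name": "jog_arm", "arguments": {
  "plan": [
    [0, 0, 0, 0, 1],
    [0, 0, 0, 0, 1],
    [0, 0, 0, 0, 1]
  ]
}}

```text
time: 29.22
ee_pos: [0.4348, -0.3445, 0.1866]
tool_rot: [-1.997, -2.425, -0.001]
contact_force: [0.4, -0.1, 0.4]
finger_gap: 0.0853
```

Run:
```python
from h import *
todo((.4359,-.3456),.1107,np.radians(11))
c=snap('wrist','w25'); caps(c,.064)
```

```text
t 29.22 ee [ 0.4348 -0.3445  0.1866] toolz [-0.     0.001 -1.   ] yaw 11.1 -> cm [-0.14  0.08  7.59] turn 0.1 gap 0.0853 F [ 0.4 -0.1  0.4]
((np.float64(324.3), np.float64(265.7)), 3197, [292, 234, 65, 64]) [ 0.4347 -0.3455  0.064 ]
```

View pics/w25.png

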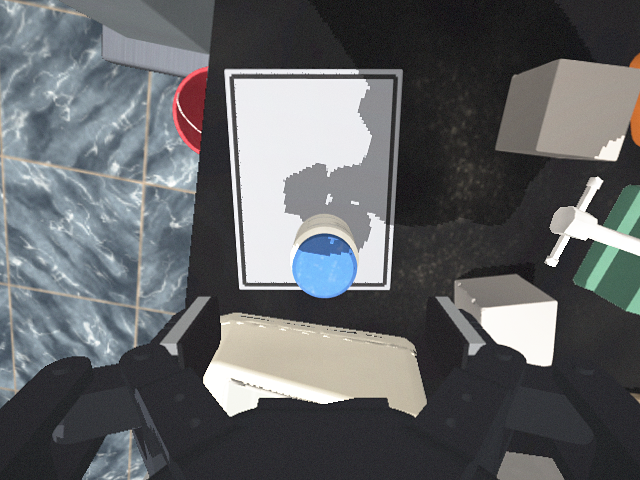

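Call:
{"name": "jog_arm", "arguments": {
  "plan": [
    [-0.1, 0, 2, 0, 1],
    [-0.1, 0, 4, 0, 1],
    [-0.1, 0, 6, 0, 1],
    [-0.1, 0, 7, 0, 1],
    [-0.1, 0, 7.4, 0, 1],
    [-0.1, 0, 7.4, 0, 1],
    [-0.1, 0, 7.4, 0, 1]
  ]
}}

```text
time: 29.85
ee_pos: [0.435, -0.3464, 0.113]
tool_rot: [1.998, 2.423, 0.0]
contact_force: [-0.1, -0.9, 0.7]
finger_gap: 0.0857
```

Run:
```python
from h import *
todo((.4359,-.3456),.1107,np.radians(11))
```

```text
t 29.85 ee [ 0.435  -0.3464  0.113 ] toolz [ 0.001 -0.001 -1.   ] yaw 11.0 -> cm [0.06 0.1  0.23] turn -0.0 gap 0.0857 F [-0.1 -0.9  0.7]
```

Call:
{"name": "jog_arm", "arguments": {
  "plan": [
    [0.1, 0.1, 0.2, 0, 0.75],
    [0.1, 0.1, 0.2, 0, 0.6],
    [0.1, 0.1, 0.2, 0, 0.5],
    [0.1, 0.1, 0.2, 0, 0.4],
    [0.1, 0.1, 0.2, 0, 0.3],
    [0.1, 0.1, 0.2, 0, 0.3],
    [0.1, 0.1, 0.2, 0, 0.3],
    [0.1, 0.1, 0.2, 0, 0.3]
  ],
  "force": 35
}}

```text
time: 30.52
ee_pos: [0.4355, -0.3453, 0.1106]
tool_rot: [1.998, 2.423, 0.0]
contact_force: [-0.7, 2.2, 7.3]
finger_gap: 0.0424
```

Call:
{"name": "jog_arm", "arguments": {
  "plan": [
    [0, 0, -0.5, 0, 0.3],
    [0, 0, -1.5, 0, 0.3],
    [0, 0, -3, 0, 0.3],
    [0, 0, -5, 0, 0.3],
    [0, 0, -8, 0, 0.3],
    [0, 0, -11, 0, 0.3],
    [0, 0, -15, 0, 0.3],
    [0, 0, -15, 0, 0.3],
    [0, 0, -15, 0, 0.3]
  ],
  "force": 45
}}

```text
time: 31.27
ee_pos: [0.4358, -0.3457, 0.2629]
tool_rot: [1.996, 2.42, -0.0]
contact_force: [-0.2, 0.6, -2.9]
finger_gap: 0.042
```

Run:
```python
from h import *
todo((.5053,.0515),.26,np.radians(-6.6))
c=snap('wrist','w26')
s=snap('side','s26'); cv2.imwrite('pics/s26c.png',np.hstack([cv2.resize(s['color'][130:290,330:490,::-1],(400,330)),cv2.resize(c['color'][:,:,::-1],(400,330))]))
```

```text
t 31.27 ee [ 0.4358 -0.3457  0.2629] toolz [ 0.004 -0.003 -1.   ] yaw 11.0 -> cm [37.67 14.37  0.19] turn 17.6 gap 0.042 F [-0.2  0.6 -2.9]
```

View pics/s26c.png

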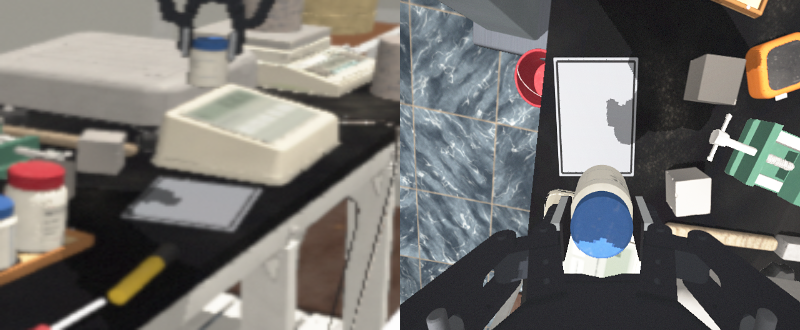

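Lifted (jar bottom ≈ 0.156, clear of the tall jar). Back to its place.

Call:
{"name": "jog_arm", "arguments": {
  "plan": [
    [1, 0.4, 0, 1, 0.3],
    [4, 1.5, 0, 3, 0.3],
    [7.5, 2.9, 0, 5, 0.3],
    [11, 4.2, 0, 7, 0.3],
    [14.5, 5.5, 0, 9, 0.3],
    [18, 6.9, 0, 11, 0.3],
    [22, 8.4, 0, 13, 0.3],
    [26, 9.9, 0, 15, 0.3],
    [30, 11.4, 0, 17, 0.3],
    [33.5, 12.8, 0, 17.6, 0.3]
  ]
}}

```text
time: 32.2
ee_pos: [0.4963, 0.0101, 0.2589]
tool_rot: [-2.347, -2.086, 0.002]
contact_force: [0.6, -1.1, -1.9]
finger_gap: 0.0422
```

Run:
```python
from h import *
todo((.5053,.0515),.26,np.radians(-6.6))
```

```text
t 32.2 ee [0.4963 0.0101 0.2589] toolz [-0.002  0.    -1.   ] yaw -6.8 -> cm [ 4.22  0.41 -0.11] turn -0.2 gap 0.0422 F [ 0.6 -1.1 -1.9]
```

Call:
{"name": "jog_arm", "arguments": {
  "plan": [
    [2, 0.2, 0, 0, 0.3],
    [4, 0.3, 0, 0, 0.3],
    [4.2, 0.3, 1, 0, 0.3],
    [4.2, 0.3, 3, 0, 0.3],
    [4.2, 0.3, 5, 0, 0.3],
    [4.2, 0.3, 7, 0, 0.3],
    [4.2, 0.3, 9, 0, 0.3],
    [4.2, 0.3, 9, 0, 0.3],
    [4.2, 0.3, 9, 0, 0.3],
    [4.2, 0.3, 9, 0, 0.3]
  ]
}}

```text
time: 33.03
ee_pos: [0.505, 0.0494, 0.1703]
tool_rot: [-2.346, -2.089, 0.0]
contact_force: [-0.7, -0.4, -1.6]
finger_gap: 0.0418
```

Run:
```python
from h import *
todo((.5053,.0515),.1135,np.radians(-6.6))
c=snap('wrist','w27')
s=snap('side','s27'); cv2.imwrite('pics/s27c.png',np.hstack([cv2.resize(s['color'][160:320,230:420,::-1],(400,330)),cv2.resize(c['color'][:,:,::-1],(400,330))]))
```

```text
t 33.03 ee [0.505  0.0494 0.1703] toolz [-0.  0. -1.] yaw -6.6 -> cm [0.21 0.01 5.68] turn -0.0 gap 0.0418 F [-0.7 -0.4 -1.6]
```

View pics/s27c.png

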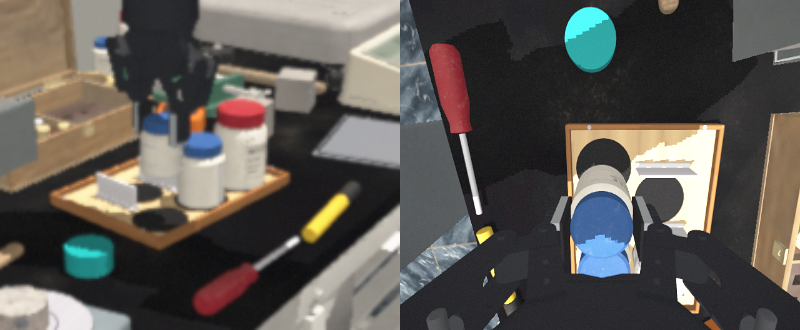

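Call:
{"name": "jog_arm", "arguments": {
  "plan": [
    [0.2, 0, 1.5, 0, 0.3],
    [0.2, 0, 3, 0, 0.3],
    [0.2, 0, 4.2, 0, 0.3],
    [0.2, 0, 4.7, 0, 0.3],
    [0.2, 0, 4.7, 0, 0.3],
    [0.2, 0, 4.7, 0, 0.3]
  ]
}}

```text
time: 33.63
ee_pos: [0.5053, 0.0515, 0.1233]
tool_rot: [-2.346, -2.089, -0.0]
contact_force: [0.2, -0.1, -1.9]
finger_gap: 0.0417
```

Run:
```python
from h import *
todo((.5053,.0515),.1128,np.radians(-6.6))
```

```text
t 33.63 ee [0.5053 0.0515 0.1233] toolz [ 0.  0. -1.] yaw -6.6 -> cm [-0.   -0.    1.05] turn -0.0 gap 0.0417 F [ 0.2 -0.1 -1.9]
```

Call:
{"name": "jog_arm", "arguments": {
  "plan": [
    [0, 0, 0.4, 0, 0.3],
    [0, 0, 0.7, 0, 0.3],
    [0, 0, 0.9, 0, 0.3],
    [0, 0, 1, 0, 0.3],
    [0, 0, 1, 0, 0.3]
  ]
}}

```text
time: 34.05
ee_pos: [0.5052, 0.0514, 0.1129]
tool_rot: [-2.346, -2.089, 0.0]
contact_force: [0.7, 0.0, -2.1]
finger_gap: 0.042
```

Call:
{"name": "jog_arm", "arguments": {
  "plan": [
    [0, 0, 0.1, 0, 0.3],
    [0, 0, 0.2, 0, 0.3],
    [0, 0, 0.2, 0, 0.3]
  ]
}}

```text
time: 34.3
ee_pos: [0.5054, 0.0515, 0.1125]
tool_rot: [2.345, 2.088, -0.0]
contact_force: [-12.0, -2.8, 38.2]
finger_gap: 0.042
```

Call:
{"name": "jog_arm", "arguments": {
  "plan": [
    [0, 0, -0.15, 0, 0.3],
    [0, 0, -0.15, 0, 0.3]
  ]
}}

```text
time: 34.47
ee_pos: [0.5054, 0.0515, 0.1129]
tool_rot: [2.346, 2.089, 0.001]
contact_force: [-0.2, -0.4, -2.2]
finger_gap: 0.0419
```

Call:
{"name": "jog_arm", "arguments": {
  "plan": [
    [0, 0, 0.05, 0, 0.3],
    [0, 0, 0.05, 0, 0.55],
    [0, 0, 0.05, 0, 0.65],
    [0, 0, 0.05, 0, 0.8],
    [0, 0, 0.05, 0, 1],
    [0, 0, -1, 0, 1],
    [0, 0, -3, 0, 1],
    [0, 0, -6, 0, 1],
    [0, 0, -10, 0, 1],
    [0, 0, -14, 0, 1]
  ]
}}

```text
time: 35.3
ee_pos: [0.5044, 0.0517, 0.2543]
tool_rot: [-2.344, -2.089, 0.001]
contact_force: [1.5, 0.0, 1.3]
finger_gap: 0.0855
```

Call:
{"name": "jog_arm", "arguments": {
  "plan": [
    [-6, -2, -2, 0, 1],
    [-6, -2, -4, 0, 1],
    [-6, -2, -4, 0, 1],
    [-6, -2, -4, 0, 1],
    [-6, -2, -4, 0, 1],
    [-6, -2, -4, 0, 1]
  ]
}}

```text
time: 35.8
ee_pos: [0.4783, -0.005, 0.292]
tool_rot: [-2.344, -2.09, 0.0]
contact_force: [0.4, -0.7, -0.4]
finger_gap: 0.0856
```

Run:
```python
from h import *
todo((.5053,.0515),.1128,np.radians(-6.6))
c=snap('wrist','w28'); caps(c,.066); caps(c,.081); caps(c,.101,red=True)
c1=load('w1');print('start');caps(c1,.066);caps(c1,.081); caps(c1,.101,red=True)
s=snap('side','s28'); s0=load('side0'); cv2.imwrite('pics/s28c.png',np.hstack([cv2.resize(s0['color'][190:370,170:400,::-1],(400,330)),cv2.resize(s['color'][190:370,170:400,::-1],(400,330))]))
d=cv2.absdiff(s['color'][190:370,170:400],s0['color'][190:370,170:400]).max(2); print((d>40).sum())
```

```text
t 35.8 ee [ 0.4783 -0.005   0.292 ] toolz [-0.001  0.001 -1.   ] yaw -6.6 -> cm [ 5.92  2.05 17.92] turn 0.0 gap 0.0856 F [ 0.4 -0.7 -0.4]
((np.float64(347.5), np.float64(156.7)), 1680, [325, 134, 46, 47]) [0.5042 0.05   0.066 ]
((np.float64(348.5), np.float64(237.7)), 2332, [322, 211, 55, 54]) [ 0.4985 -0.0198  0.066 ]
((np.float64(347.5), np.float64(156.7)), 1680, [325, 134, 46, 47]) [0.5032 0.0506 0.081 ]
((np.float64(348.5), np.float64(237.7)), 2332, [322, 211, 55, 54]) [ 0.4978 -0.0156  0.081 ]
((np.float64(180.1), np.float64(65.7)), 2156, [161, 22, 37, 92]) [0.393  0.1254 0.101 ]
((np.float64(349.4), np.float64(323.7)), 3049, [318, 290, 65, 64]) [ 0.4907 -0.085   0.101 ]
start
((np.float64(315.7), np.float64(146.5)), 1537, [294, 125, 44, 44]) [0.5036 0.0496 0.066 ]
((np.float64(318.4), np.float64(226.1)), 2153, [292, 200, 53, 53]) [ 0.498  -0.0206  0.066 ]
((np.float64(315.7), np.float64(146.5)), 1537, [294, 125, 44, 44]) [0.5039 0.0496 0.081 ]
((np.float64(318.4), np.float64(226.1)), 2153, [292, 200, 53, 53]) [ 0.4985 -0.0171  0.081 ]
((np.float64(156.6), np.float64(59.2)), 2095, [138, 16, 38, 91]) [0.3977 0.1226 0.101 ]
((np.float64(318.1), np.float64(308.2)), 3011, [287, 276, 63, 63]) [ 0.4907 -0.0852  0.101 ]
1837
```

View pics/s28c.png

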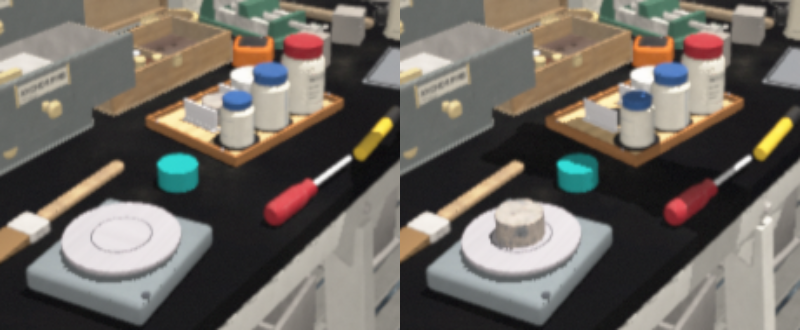

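View pics/w28.png

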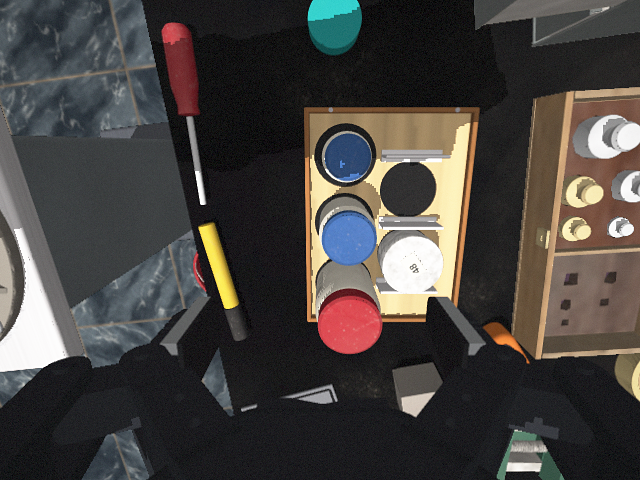

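Run:
```python
from h import *
s=load('s28'); P=(.4425,.327)
im=s['color'].copy()
for xy,col in [(P,(255,0,0))]:
    for r,z in [(.03,.04),(.0235,.04),(.0235,.064)]:
        pts=np.array([proj(s,(xy[0]+r*np.cos(a),xy[1]+r*np.sin(a),z)) for a in np.linspace(0,6.28,60)])
        print(r,z,pts.min(0).round(1),pts.max(0).round(1))
cv2.imwrite('pics/c28.png',cv2.resize(s['color'][285:365,180:300,::-1],None,fx=6,fy=6,interpolation=cv2.INTER_CUBIC))
t=snap('top','t28'); cv2.imwrite('pics/t28c.png',cv2.resize(t['color'][215:305,115:215,::-1],None,fx=6,fy=6,interpolation=cv2.INTER_CUBIC))
```

```text
0.03 0.04 [222.6 307.4] [258.3 326.9]
0.0235 0.04 [226.5 309.4] [254.4 324.6]
0.0235 0.064 [225.4 297.4] [253.7 312.1]
```

View pics/c28.png

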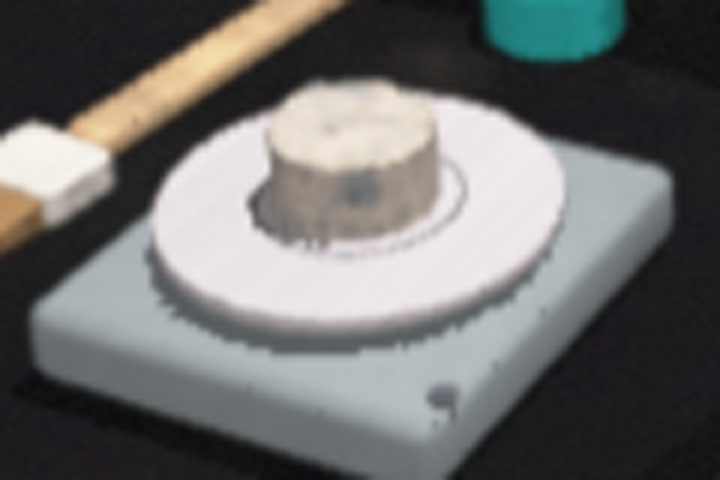

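View pics/t28c.png

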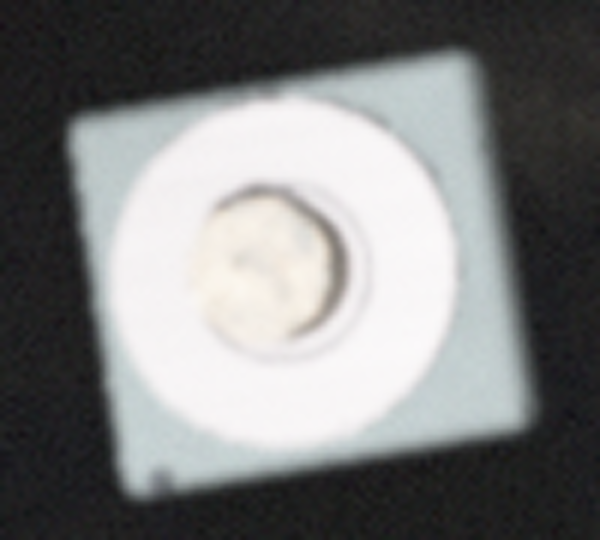

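Run:
```python
from cell import job
print(job.finish_job())
```

```text
the job is handed in; nothing more can be done
None
```

The slice is on the scale pan, both jars are back in their places, and the job was handed in at about 36 s of robot time. No verdict came back.

- **What I did:** I moved the short and middle jars by their caps onto the mat. I then set the slice on the pan and put both jars back where each was picked up. The tall jar and the tin were never touched.
- **Slice:** it lies flat. The wrist and side views put it about 1–2 mm from the centre of the marked ring (limit 15 mm).
- **Jars:** the last wrist picture has all three caps within about 2 mm of where they were at the start (limit 12 mm), all upright. I checked the tin only by eye, and it looks unmoved.
- **Robot:** the gripper was open and clear of everything at hand-in, with force readings near zero.
- **What disagreed or went less smoothly:**
  - The top and wrist cameras disagreed by 2–4 mm in x, so I worked from values between them.
  - The short jar pressed briefly at 38 N when set down. I backed off before releasing it, and it still stood in place afterwards.

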